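Lift the hot basket lid off the ultrasonic cleaner with the lid lifter

TASK

The ultrasonic cleaner has finished and its lid, with a basket of parts hung under it, is too hot to touch: take the lid lifter from its stand, hook it under the lid's loop and lift the lid off, keeping it level all the way; the parts are heavier towards one end, so feel for the balance point along the loop with small trial lifts of a few millimetres. Set the lid down gently in the drip tray, with the basket standing flat on the tray's floor, then unhook the lifter and hang it back in its stand. Never touch the hot lid or the cleaner with the gripper, never press or jerk hard on the lid with the lifter, and leave the other things on the desk alone.

Things in the scene. Friction and masses are not known exactly. Their poses are not given: they have to be found in the camera images.
- lid: Flat stainless lid, 150 x 220 x 4 mm (x, y, z), loose on the cleaner's rim. Origin: centre of its underside; y along the loop handle, z up. With basket and parts it weighs 0.75 to 0.95 kg. It is steel on steel: it rests by its weight only and does not stick.
- lid_bar (a point): Middle of the lid's fixed loop handle, on the centre line of its 7 mm round bar, 23.5 mm above the lid's origin, axes as the lid's. The bar is straight and level along y and free from y = -42 to +42 mm; an upright leg at each end. 16 mm free between the bar and the lid's top, which lies 19.5 mm below this point.
- basket (a point): Middle of the underside of the basket fixed under the lid, 40 mm below the lid's origin. Basket 104 x 170 mm (x, y). The parts inside are hidden and uneven: the balance point lies under the bar, 13 to 30 mm from its middle, towards +y or -y (not known which). Hung off balance by d mm, the heavy end sinks until the tilt is about (d - 5) / 42 rad.
- cleaner: Fixed benchtop ultrasonic cleaner, a stainless box 165 x 230 x 115 mm (x, y, z), black control panel on its -x face. Origin: centre of its underside, z up. Tank mouth 120 x 190 mm in its top, 115 mm up, tank 50 mm deep; the lid lies on the rim, the basket hangs in the tank with 5 to 10 mm to spare each side.
- tray: Fixed shallow aluminium drip tray, 185 x 250 x 14 mm (x, y, z), walls 3 mm. Origin: centre of its underside; inner floor 3 mm above it. With the basket standing in it the lid's origin is 43 mm above the tray's. Its long side is y, as the lid's.
- lifter: Lid lifter, loose, 157 mm tall, 0.18 kg, hangs upright in its stand. Origin: on the handle's axis at the underside of its 34 x 34 x 6 mm collar; z up the handle. Below the collar a steel strap, 10 mm wide in y, 4 mm thick, its inner face at x = -8 mm, runs straight down to the hook.
- lifter_grip (a point): Centre of the lifter's black flat-sided handle, 20 x 24 mm (x, y), 76 mm long, 44 mm above the lifter's origin. Axes as the lifter's.
- lifter_saddle (a point): Bottom of the lifter's V-shaped hook (inside), on the handle's axis, 70 mm below the lifter's origin. The V, 10 mm wide in y, opens upward; its sides rise at 40 degrees, to the strap at x = -8 mm and to the free lip at x = +8 mm, 7 mm up. Underside 5.5 mm below this point. A seated 7 mm bar along y has its centre 4.6 mm above this point. The lip goes under a bar moving towards +x.
- stand_rest (a point): Middle of the fork of a fixed steel stand, level with its tines' tops, 105 mm above the desk; the hung lifter's origin is near this point, its collar on both tines, its strap in the 20 mm slot. Tines along x, open to -x, with tips upturned 6 mm, inner faces at x = -24 mm; post at x = +40 mm. Lift the lifter 10 mm and draw it out 70 mm to -x; it goes back the same way.
- switch: Bystander: grey network switch, 105 x 165 x 28 mm. Origin: centre of its underside.
- mouse: Bystander: black computer mouse, 105 x 58 x 30 mm. Origin: centre of its underside.
- driver: Bystander: screwdriver lying on the desk, about 200 mm long.
There are look-alikes about, which are no part of the job. What is shaped like the lifter but blue or pink is not meant. Of the things that look like the part that bears stand_rest, the larger one is meant.

How it is judged:
On the way, in this order (a step that is already met when the one before it is completed fails the run):
1. the lid hangs level from the lifter, basket clear above the cleaner (height (world z) of lid above 0.156 m and angle between lid's own z axis and vertical below 0.14 rad and contact force between lifter and lid above 4 N), for 0.2 s.
2. the lid's basket stands in the drip tray and the lifter no longer bears its weight (horizontal distance between lid and tray below 0.035 m and height (world z) of lid below 0.05 m and angle between lid's own z axis and vertical below 0.06 rad and contact force between lid and tray above 4 N and contact force between lifter and lid below 2 N), for 0.2 s.
At the end, for the whole second after the job is handed in: The lid's basket stands flat on the floor of the drip tray (lid centre within 35 mm of the tray's centre, lid level within 0.06 rad, at rest), and the lifter hangs upright in the fork of its stand, its collar down on both tines (within 14 mm sideways and 4 mm in height), at rest and let go (horizontal distance between lid and tray below 0.035 m and height (world z) of lid below 0.05 m and angle between lid's own z axis and vertical below 0.06 rad and linear speed of each of lid, lifter below 0.02 m/s and horizontal distance between lifter and stand_rest below 0.014 m and height (world z) of lifter between 0.101 and 0.109 m and angle between lifter's own z axis and vertical below 0.08 rad); the robot touches nothing.
It fails at once if the lid tilts more than 8 degrees (0.14 rad) (angle between lid's own z axis and vertical above 0.14 rad).
It fails at once if the lifter presses or jerks on the lid with a contact force of more than 30 N (contact force between lifter and lid above 30 N).
It fails at once if the gripper or the arm touches the hot lid or cleaner (contact force between any of the fingers, the arm and lid above 0.3 N or contact force between any of the fingers, the arm and cleaner above 0.3 N).
It fails at once if the lid is banged down on the tray (more than 30 N) (contact force between lid and tray above 30 N).
It fails at once if the switch, the mouse or the screwdriver is pushed more than 20 mm (distance of any of switch, mouse, driver from where it was at the start of the episode above 0.02 m).
It also fails if it takes over 72 s, if anything falls off the work surface, if the arm or the gripper's body presses on something with over 40 N, if the wrist force passes 120 N, or if a joint passes its speed limit or range.

ROBOT

A 7-joint arm with a two-finger parallel gripper is mounted at the origin on the work surface. World frame = base frame: x ahead of the robot, y to its left, z up, the work surface at z = 0. Lengths are in m, angles in rad, forces in N, time in s.
With the tool pointing down it reaches from about 0.425 to 0.875 m from the base axis. Payload 4.7 kg.
Tool frame: the origin (TCP) lies midway between the tips of the shut fingers; the grasp point (between the pads) lies robot.grip_point_offset behind it (robot.grip_point_offset is the distance from the TCP to the grasp point, in m); y points along the fingers, z is the direction in which the jaws open and shut, and the axes are right-handed (so a half turn about y gives the same grasp; the last joint's range is limited). The gripper opens to 85 mm and grips with 20 to 120 N. Pads are 22 mm wide; open, the fingers measure 114 mm over their backs; the gripper's body (76 mm by 85 mm) begins 54 mm behind the grasp point. The pads swing forward as they close: fully open they stand 13 mm farther back than shut.
Start: joints at [-1.196, 0.321, -0.07, 1.45, 0.023, 1.371, -0.057], TCP at [0.229, 0.608, 0.231] pointing down, gripper open.
Joint ranges: [-2.86, 2.86], [-0.3, 2.09], [-1.38, 1.24], [0.06, 2.45], [-1.56, 4.7], [0.09, 2.05], [-2.69, 2.69]. Speed limits (rad/s): [2.57, 2.57, 3.14, 3.14, 3.14, 3.14, 3.14].

INTERFACE

Orientations are given as a unit quaternion [x, y, z, w].
In Python, from cell import robot gives the robot as it stands.
- The arm moves only by the tool jog_arm, never from a script. Its argument "plan" is a list of rows, each an object of numbers: "claw": the opening, from 0 (shut) to 1 (fully open); "x", "y", "z": the shift along the world's x, y, z in mm; "ax", "ay", "az": the turn, a rotation vector about the world's x, y, z in rad. In form: [{"claw": .., "x": .., "y": .., "z": .., "ax": .., "ay": .., "az": ..}, ...]. A call has exactly 8 rows; each row shifts and turns the commanded pose from where the row before left it; what a row does not reach is not made up. A row lasts 1/12 s, in which the tool goes at most 41.7 mm and 7.16 degrees, less where a joint would pass 70% of its speed; a pose out of reach is approached as far as the arm can. A call is refused whole if a number of a shift passes 41.7 or a number of a turn 0.125, either way. A call with a gripper value outside its range is refused whole. The fingers move at their own pace and stop on an object; "force" is the grip in N (left out, the last holds). Time passes only in rows, so rows that do not move let the fingers close, or fill a call up. It gives the time, the measured TCP pose, the force and the opening at its end, in the units of the state.
- robot.sense(): the state, without advancing time (a new reading comes with each control period).
- robot.get_image(name): name is "side" or "top"; returns a dict with "pixels" (480x640x3 uint8, red, green, blue), "range_z" (480x640 float32, m along the optical axis (not along the pixel's ray), 0 where there is no reading), "fx", "fy", "cx", "cy" (pixels), "extrinsics" (4x4, takes a point from world to camera coordinates). Camera axes: x right, y down, z forward; pixel columns grow to the right and rows downward; lengths in m; the calibration is good to about 2 mm. A picture is of the moment at which its call begins.
- robot.sign_off(): hands the job in, once; it reports no verdict.
Trained networks look in a picture, given as the dict that the camera call returned (one of the last four; its "shot" number tells which), for a name from the list of things; names that differ only in an ending like _2 or _b are one class to them, and where a whole thing is asked for, a point or a joint stands for the part that bears it (a point fixed in the world has none). Each returns a list of dicts, best first, with "p" (0 to 1); they miss things now and then, are a little off and sometimes report something else, mostly with a low value. They report only what shows in the picture. A call takes as long as a camera call. They do not tell look-alikes from the thing itself.
- robot.boxes_of(picture, label): "at" ([x, y, z] in m, in world coordinates, good to about 4 mm: the middle of the surface that is visible of it).
- robot.masks_of(picture, label): "pixels" (480x640 bool, what is visible of it).
- robot.tip_of(picture, label): "at" ([x, y, z] in m, in world coordinates, good to about 4 mm: a listed point, or the origin of a listed thing).
The state is a dict: "clock": time; "joint_positions": joint angles; "dq": joint speeds; "joint_efforts": joint torques, N m; "eef_pos": TCP position; "tool_rot": TCP orientation; "force": force on the tool from outside, world axes, zero at the start; "ft_torque": the same for the moment, N m; "width": finger opening in m.
Only numpy, scipy, OpenCV 4.12 (cv2) and the standard library are available. Lean on these libraries where they do the work, as an engineer would, in place of code of your own. Each camera call takes 0.05 s, during which the arm holds its last target.

## Working session

There is one attempt and no reset: what is moved stays moved. The work goes in short steps, Python scripts to look and compute and a tool call to move; the robot and the scene stay as the last step left them, time stands still between calls to the robot, and variables do not carry over. Pictures are saved under pics/ and viewed, and the job is handed in when it is done.

Besides the shell and the picture viewer there is one more tool, called as name(argument=value, ...) on one line, values as JSON. jog_arm: Moves the arm, as the interface text tells. Its arguments: {"type":"object","properties":{"plan":{"type":"array","items":{"type":"object","properties":{"claw":{"type":"number"},"x":{"type":"number"},"y":{"type":"number"},"z":{"type":"number"},"ax":{"type":"number"},"ay":{"type":"number"},"az":{"type":"number"}}}},"force":{"type":"number"}},"required":["plan"]}

```bash
ls; mkdir -p pics
cat > h.py <<'E'
import numpy as np, cv2
from cell import robot
def save(p,n): cv2.imwrite('pics/'+n+'.png', cv2.cvtColor(p['pixels'],cv2.COLOR_RGB2BGR))
def cloud(p):
    z=p['range_z'].astype(float); v,u=np.mgrid[0:480,0:640]
    P=np.stack([(u-p['cx'])/p['fx']*z,(v-p['cy'])/p['fy']*z,z],-1)
    E=np.array(p['extrinsics']); W=(P-E[:3,3])@E[:3,:3]
    W[z<=0]=np.nan
    return W
def proj(p,X):
    E=np.array(p['extrinsics']); c=E[:3,:3]@np.array(X)+E[:3,3]
    return c[0]/c[2]*p['fx']+p['cx'], c[1]/c[2]*p['fy']+p['cy']
E
python3 - <<'E'
from h import *
np.set_printoptions(precision=4,suppress=True)
s=robot.sense(); print(s); print(robot.grip_point_offset)
for n in ['side','top']:
    p=robot.get_image(n); save(p,n+'0'); np.save('pics/%s0.npy'%n,cloud(p))
    print(n,p['fx'],p['cx'],p['cy'],np.array(p['extrinsics']))
    for l in ['lid','lid_bar','cleaner','tray','lifter','lifter_grip','lifter_saddle','stand_rest','switch','mouse','driver']:
        print(l,[(round(d['p'],2),np.round(d['at'],3)) for d in robot.tip_of(p,l)])
E
```

```text
pics
{'clock': 0.0, 'joint_positions': array([-1.1959,  0.3218, -0.0701,  1.4517,  0.0226,  1.3708, -0.0569]), 'dq': array([ 0.002 ,  0.0018,  0.001 , -0.    , -0.0002, -0.0013, -0.0016]), 'joint_efforts': array([ -0.0002, -49.3584,  -0.3819, -31.4327,   0.013 ,   0.0112,
        -0.    ]), 'eef_pos': array([0.2294, 0.6076, 0.2302]), 'tool_rot': array([ 0.6963, -0.127 ,  0.1268, -0.695 ]), 'force': array([-0.1947,  0.6237,  0.4941]), 'ft_torque': array([-0.0169,  0.0129,  0.0054]), 'width': 0.08584623476010832}
0.0187
side 552.5167844884885 314.9469750249748 229.80383970008003 [[-0.988  -0.1545  0.0015  0.538 ]
 [-0.1172  0.7429 -0.6591  0.1547]
 [ 0.1007 -0.6513 -0.7521  1.0722]
 [ 0.      0.      0.      1.    ]]
lid [(0.92, array([ 0.48 , -0.21 ,  0.116]))]
lid_bar [(0.94, array([ 0.486, -0.211,  0.14 ])), (0.52, array([ 0.484, -0.214,  0.002]))]
cleaner [(0.93, array([ 0.486, -0.214, -0.002]))]
tray [(0.6, array([0.523, 0.208, 0.002]))]
lifter [(0.81, array([ 0.671, -0.01 ,  0.106])), (0.8, array([0.275, 0.268, 0.011])), (0.68, array([ 0.253, -0.245,  0.018]))]
lifter_grip [(0.96
[... 928 characters left out ...]
88, array([ 0.258, -0.25 ,  0.016])), (0.86, array([0.272, 0.269, 0.017])), (0.8, array([ 0.673, -0.014,  0.104]))]
lifter_grip [(0.83, array([ 0.671, -0.02 ,  0.146])), (0.81, array([0.284, 0.316, 0.017])), (0.74, array([ 0.289, -0.213,  0.013])), (0.63, array([ 0.725,  0.239, -0.004]))]
lifter_saddle [(0.8, array([ 0.672, -0.01 ,  0.037])), (0.59, array([0.258, 0.204, 0.023])), (0.59, array([ 0.212, -0.3  ,  0.021]))]
stand_rest [(0.86, array([0.848, 0.041, 0.072])), (0.56, array([ 0.674, -0.015,  0.104])), (0.16, array([ 0.486, -0.214,  0.136]))]
switch [(0.58, array([ 0.725,  0.24 , -0.004]))]
mouse [(0.93, array([ 0.73 , -0.169,  0.004]))]
driver [(0.8, array([ 0.683, -0.364,  0.001]))]
```

View pics/side0.png

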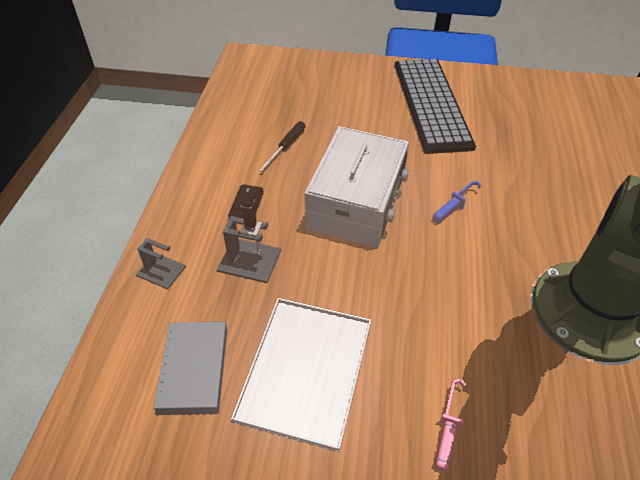

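View pics/top0.png

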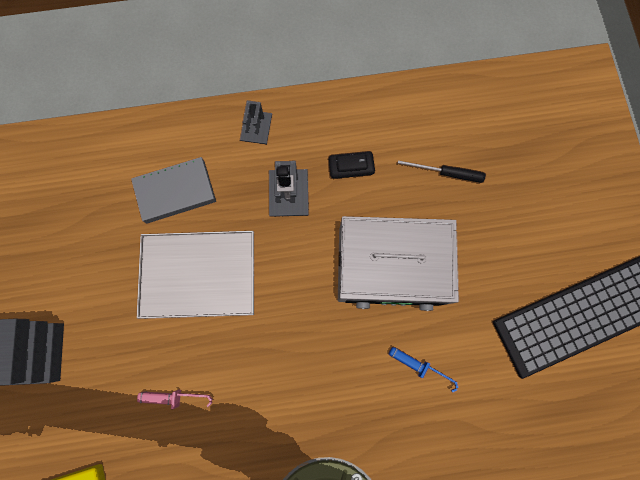

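The top view shows the dark lifter in its stand at about (287,180), the lid with its loop at (398,258), the tray at (196,275), the switch at (173,190), the mouse at (352,165) and the screwdriver at (440,172). Blue and pink decoys lie in front, and the smaller stand is at (255,120). Next I'll measure yaws and precise positions.

Run:
```python
from h import *
np.set_printoptions(precision=4,suppress=True)
p=robot.get_image('top'); q=robot.get_image('side')
def rect(P): 
    r=cv2.minAreaRect((P[:,:2]*1000).astype(np.float32)); return np.round(r[0],1),np.round(r[1],1),round(r[2],2)
for n,im in [('top',p),('side',q)]:
    W=cloud(im); X,Y,Z=W[...,0],W[...,1],W[...,2]
    def sel(x0,x1,y0,y1,z0,z1): 
        m=(X>x0)&(X<x1)&(Y>y0)&(Y<y1)&(Z>z0)&(Z<z1); return W[m]
    lid=sel(.38,.6,-.34,-.08,.112,.126); print(n,'lid top',len(lid),rect(lid),np.median(lid[:,2]))
    bar=sel(.38,.6,-.34,-.08,.136,.16); print('bar',len(bar),rect(bar),bar.mean(0),bar[:,2].max())
    u,s,v=np.linalg.svd((bar-bar.mean(0))); print('bar dir',v[0])
    tr=sel(.4,.65,.05,.37,.008,.025); print('tray rim',len(tr),rect(tr))
    tf=sel(.4,.65,.05,.37,-.002,.0065);
    st=sel(.6,.76,-.09,.06,.05,.25); print('stand/lifter',len(st),st.min(0),st.max(0))
    for z0,z1 in [(.178,.2),(.12,.177),(.107,.12),(.095,.107)]:
        a=sel(.6,.76,-.09,.06,z0,z1); 
        if len(a)>4: print(z0,z1,len(a),rect(a),a.mean(0),np.median(a,0))
    base=sel(.6,.76,-.09,.06,.003,.012);print('base',len(base),rect(base) if len(base) else 0)
    for l in ['lifter','stand_rest','cleaner','tray','lid']:
        for d in robot.masks_of(im,l): 
            m=d['pixels']&np.isfinite(X); print(l,round(d['p'],2),m.sum(),W[m].mean(0))
c=cv2.cvtColor(p['pixels'],cv2.COLOR_RGB2BGR); cv2.imwrite('pics/t1.png',cv2.resize(c[90:310,230:480],None,fx=3,fy=2.7,interpolation=cv2.INTER_CUBIC)[:600])
c=cv2.cvtColor(q['pixels'],cv2.COLOR_RGB2BGR); cv2.imwrite('pics/s1.png',cv2.resize(c[120:290,200:420],None,fx=3.5,fy=3.5,interpolation=cv2.INTER_CUBIC))
```

```text
top lid top 9328 (array([ 483.5, -215. ]), array([230.1, 165.2]), 79.81) 0.11871291056810017
bar 185 (array([ 484.3, -211.1]), array([95.9,  7.1]), 78.97) [ 0.484  -0.2122  0.141 ] 0.1454019340684574
bar dir [-0.1939 -0.981   0.0013]
tray rim 666 (array([528.6, 210.6]), array([252.4, 185.5]), 83.41)
stand/lifter 739 [ 0.6419 -0.0405  0.0501] [0.7235 0.0102 0.1899]
0.178 0.2 135 (array([670.8, -13. ]), array([23.2, 19.4]), 82.34) [ 0.6696 -0.0131  0.1851] [ 0.6694 -0.013   0.1858]
0.12 0.177 123 (array([666.1, -16. ]), array([16. , 27.7]), 23.93) [ 0.6631 -0.0135  0.1478] [ 0.6622 -0.0135  0.149 ]
0.107 0.12 173 (array([681.8, -15. ]), array([41.3, 76.2]), 82.87) [ 0.6645 -0.0138  0.1104] [ 0.6604 -0.0153  0.11  ]
0.095 0.107 268 (array([683. , -14.8]), array([41.7, 77.4]), 82.26) [ 0.6921 -0.0192  0.1045] [ 0.6981 -0.0262  0.1047]
base 1308 (array([679.9, -15.1]), array([147.9, 159.6]), 89.7)
lifter 0.86 678 [0.28   0.2861 0.0229]
lifter 0.79 573 [ 0.2723 -0.2262  0.0233]
lifter 0.57 439 [ 0.6651 -0.0133  0.1374]
lifter 0.32 8389 [ 0.4828 -0.211   0.1194]
stand_rest 0.88 1001 [0.8544
[... 981 characters left out ...]
 [ 0.67   -0.0061  0.1109] [ 0.6655 -0.0021  0.1105]
0.095 0.107 354 (array([685.1, -13.8]), array([49. , 78.5]), 83.6) [ 0.6945 -0.009   0.1037] [ 0.7018 -0.0024  0.1043]
base 1674 (array([681. , -15.4]), array([152.9, 148.2]), 0.26)
lifter 0.78 519 [ 0.2728 -0.2222  0.0224]
lifter 0.62 961 [0.283  0.2994 0.0245]
lifter 0.55 660 [ 0.6716 -0.0102  0.1289]
stand_rest 0.95 1270 [0.8588 0.0442 0.0221]
stand_rest 0.82 2349 [ 0.6871 -0.0079  0.0296]
stand_rest 0.44 643 [ 0.6708 -0.0076  0.1326]
cleaner 0.72 3711 [ 0.4809 -0.1232  0.0699]
cleaner 0.42 5124 [ 0.4852 -0.204   0.1195]
tray 0.8 13993 [0.5304 0.2188 0.0039]
tray 0.38 555 [ 0.6708 -0.0055  0.1328]
lid 0.67 5036 [ 0.4865 -0.2033  0.1197]
```

Run:
```python
import numpy as np
from scipy.spatial.transform import Rotation as R
r=R.from_quat([ 0.6963, -0.127 ,  0.1268, -0.695 ]); print(r.as_matrix().round(3))
```

```text
[[ 0.936 -0.001  0.353]
 [-0.353 -0.002  0.936]
 [ 0.    -1.    -0.002]]
```

View pics/t1.png

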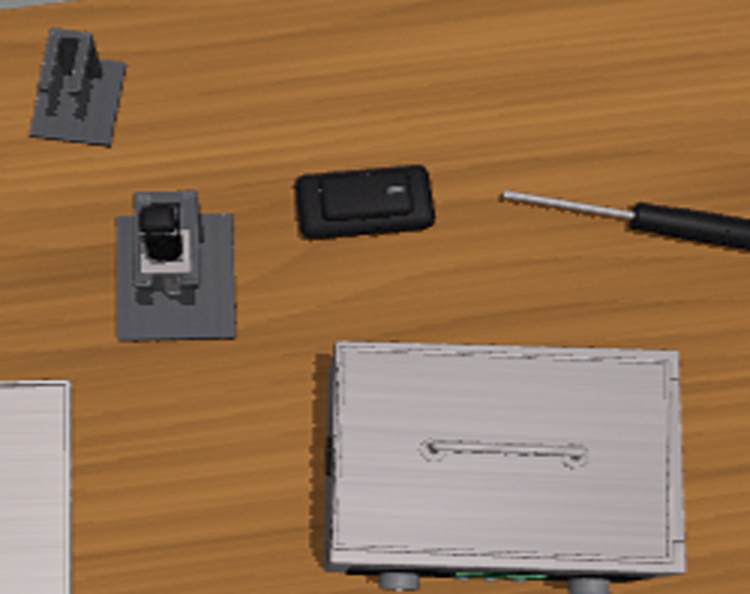

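View pics/s1.png

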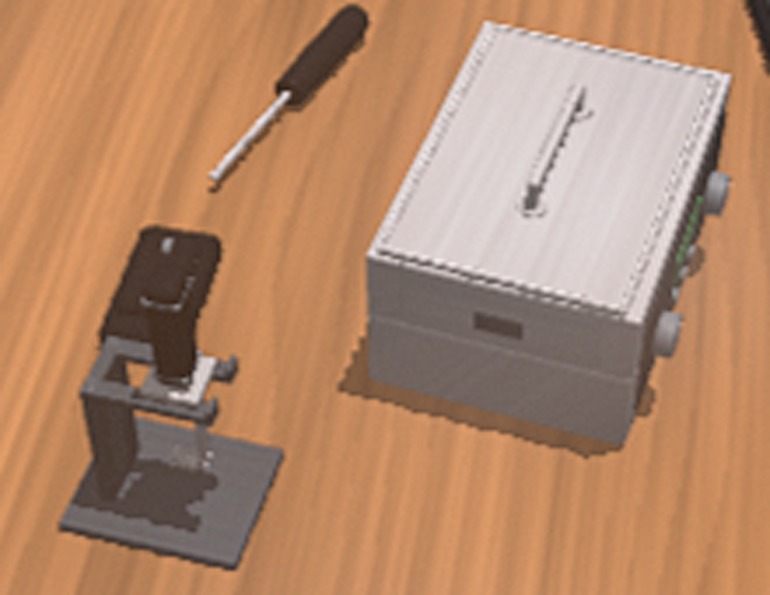

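jog_arm(plan=[{"claw": 1,"x": 12,"y": -16,"z": 3,"az": 0.01},{"claw": 1,"x": 18,"y": -25,"z": 3,"az": 0.01},{"claw": 1,"x": 19,"y": -27,"z": 3,"az": 0.01},{"claw": 1,"x": 19,"y": -27,"z": 2,"az": 0.01},{"claw": 1,"x": 19,"y": -27,"z": 1,"az": 0.01},{"claw": 1,"x": 19,"y": -27,"z": 0,"az": 0.01},{"claw": 1,"x": 19,"y": -27,"z": 0,"az": 0.01},{"claw": 1,"x": 19,"y": -27,"z": 0,"az": 0.01}])

```text
schema error: expected keys claw, x, y, z, ax, ay, az
```

jog_arm(plan=[{"claw": 1,"x": 19,"y": -27,"z": 0,"az": 0.01},{"claw": 1,"x": 19,"y": -27,"z": 0,"az": 0.01},{"claw": 1,"x": 19,"y": -27,"z": 0,"az": 0.01},{"claw": 1,"x": 19,"y": -27,"z": 0,"az": 0.01},{"claw": 1,"x": 19,"y": -27,"z": 0,"az": 0.01},{"claw": 1,"x": 19,"y": -27,"z": 0,"az": 0.01},{"claw": 1,"x": 19,"y": -27,"z": 0,"az": 0.01},{"claw": 1,"x": 19,"y": -27,"z": 0,"az": 0.01}])

```text
schema error: expected keys claw, x, y, z, ax, ay, az
```

All keys are required in every row.

jog_arm(plan=[{"claw": 1,"x": 12,"y": -16,"z": 3,"ax": 0,"ay": 0,"az": 0.01},{"claw": 1,"x": 18,"y": -25,"z": 3,"ax": 0,"ay": 0,"az": 0.01},{"claw": 1,"x": 19,"y": -27,"z": 3,"ax": 0,"ay": 0,"az": 0.01},{"claw": 1,"x": 19,"y": -27,"z": 2,"ax": 0,"ay": 0,"az": 0.01},{"claw": 1,"x": 19,"y": -27,"z": 1,"ax": 0,"ay": 0,"az": 0.01},{"claw": 1,"x": 19,"y": -27,"z": 0,"ax": 0,"ay": 0,"az": 0.01},{"claw": 1,"x": 19,"y": -27,"z": 0,"ax": 0,"ay": 0,"az": 0.01},{"claw": 1,"x": 19,"y": -27,"z": 0,"ax": 0,"ay": 0,"az": 0.01}])

```text
clock: 2.47
eef_pos: [0.3742, 0.4038, 0.2436]
tool_rot: [-0.7, 0.099, -0.099, 0.7]
force: [1.2, 0.7, 1.5]
width: 0.0854
```

jog_arm(plan=[{"claw": 1,"x": 19,"y": -27,"z": 0,"ax": 0,"ay": 0,"az": 0.01},{"claw": 1,"x": 19,"y": -27,"z": 0,"ax": 0,"ay": 0,"az": 0.01},{"claw": 1,"x": 19,"y": -27,"z": 0,"ax": 0,"ay": 0,"az": 0.01},{"claw": 1,"x": 19,"y": -27,"z": 0,"ax": 0,"ay": 0,"az": 0.01},{"claw": 1,"x": 19,"y": -27,"z": 0,"ax": 0,"ay": 0,"az": 0.01},{"claw": 1,"x": 19,"y": -27,"z": 0,"ax": 0,"ay": 0,"az": 0.01},{"claw": 1,"x": 19,"y": -27,"z": 0,"ax": 0,"ay": 0,"az": 0.01},{"claw": 1,"x": 19,"y": -27,"z": 0,"ax": 0,"ay": 0,"az": 0.01}])

```text
clock: 3.13
eef_pos: [0.5262, 0.1878, 0.2436]
tool_rot: [-0.703, 0.07, -0.071, 0.704]
force: [0.2, 0.1, -0.2]
width: 0.0851
```

jog_arm(plan=[{"claw": 1,"x": 20,"y": -28,"z": 0,"ax": 0,"ay": 0,"az": 0.01},{"claw": 1,"x": 20,"y": -28,"z": 0,"ax": 0,"ay": 0,"az": 0.01},{"claw": 1,"x": 20,"y": -28,"z": 0,"ax": 0,"ay": 0,"az": 0.01},{"claw": 1,"x": 20,"y": -28,"z": 0,"ax": 0,"ay": 0,"az": 0.01},{"claw": 1,"x": 20,"y": -28,"z": 0,"ax": 0,"ay": 0,"az": 0.01},{"claw": 1,"x": 20,"y": -28,"z": 0,"ax": 0,"ay": 0,"az": 0.01},{"claw": 1,"x": 16,"y": -21,"z": 0,"ax": 0,"ay": 0,"az": 0.01},{"claw": 1,"x": 9,"y": -11,"z": 0,"ax": 0,"ay": 0,"az": 0.006}])

```text
clock: 3.8
eef_pos: [0.6717, -0.0156, 0.2431]
tool_rot: [0.707, -0.045, 0.046, -0.705]
force: [-0.2, -0.4, -0.3]
width: 0.0855
```

Run:
```python
from h import *
np.set_printoptions(precision=4,suppress=True)
from scipy.spatial.transform import Rotation as R
p=robot.get_image('side'); save(p,'s2'); s=robot.sense(); print(s['eef_pos'],s['force']); M=R.from_quat(s['tool_rot']).as_matrix(); print(M, np.degrees(np.arctan2(M[1,2],M[0,2])))
c=cv2.cvtColor(p['pixels'],cv2.COLOR_RGB2BGR); cv2.imwrite('pics/s2.png',cv2.resize(c[100:300,150:400],None,fx=3,fy=3,interpolation=cv2.INTER_CUBIC))
```

```text
[ 0.6724 -0.0173  0.2429] [ 0.3934 -1.9038  0.1701]
[[ 0.9915  0.0011  0.1303]
 [-0.1303 -0.004   0.9915]
 [ 0.0016 -1.     -0.0038]] 82.51507226765654
```

View pics/s2.png

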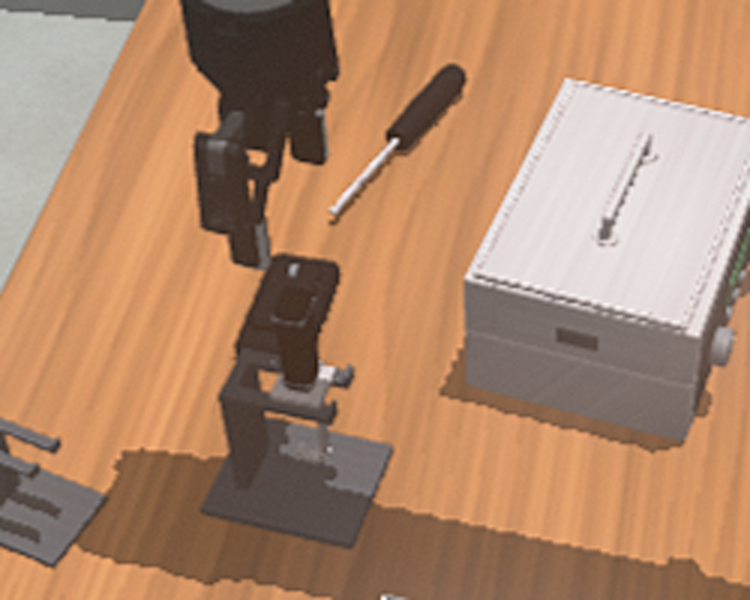

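Run:
```python
from h import *
np.set_printoptions(precision=0,suppress=True,linewidth=250)
W=np.load('pics/side0.npy')*1000
for v in range(180,250,4):
    print(v,' '.join('(%d,%d,%d)'%tuple(W[v,u]) if np.isfinite(W[v,u,0]) else '-' for u in range(226,272,4)))
```

```text
180 (795,-241,0) (786,-244,-1) (777,-245,-1) (768,-247,-1) (756,-242,5) (748,-247,0) (739,-250,0) (729,-248,3) (721,-256,-2) (711,-253,1) (701,-256,0) (692,-257,0)
184 (791,-227,0) (782,-229,0) (772,-229,2) (763,-231,1) (750,-220,14) (745,-234,1) (738,-242,-5) (726,-238,0) (717,-239,0) (708,-241,0) (698,-241,1) (689,-244,0)
188 (789,-217,-1) (779,-217,0) (770,-220,-1) (759,-216,3) (741,-191,30) (730,-186,36) (724,-196,27) (713,-192,33) (709,-208,18) (702,-216,11) (695,-226,3) (687,-233,-2)
192 (785,-203,-1) (776,-205,-1) (766,-203,2) (751,-188,19) (738,-180,28) (728,-178,32) (720,-182,29) (711,-182,30) (705,-193,21) (698,-201,14) (692,-213,3) (684,-218,0)
196 (782,-190,-1) (772,-189,1) (762,-190,1) (744,-167,28) (734,-163,33) (675,-18,187) (668,-20,186) (710,-177,23) (704,-186,15) (699,-202,0) (691,-205,-1) (681,-205,0)
200 (778,-176,0) (769,-178,0) (753,-161,20) (741,-155,28) (680,-7,187) (674,-12,182) (665,-10,187) (708,-165,23) (701,-173,15) (696,-189,0) (687,-190,0) (678,-192,0)
204 (776,-167,-2) (766,-165,0) (745,-137,32) (738,-141,30) (679,-1,183) (671,-2,183) (664,-2,184) (706
[... 1085 characters left out ...]
694,0,104) (685,1,108) (678,1,109) (669,2,111) (662,0,111) (684,-92,1) (675,-92,2) (666,-94,2) (658,-96,1)
236 (718,5,95) (716,-9,77) (713,-23,62) (693,7,101) (684,8,104) (677,6,103) (669,5,103) (662,2,102) (654,3,104) (673,-82,1) (664,-83,2) (655,-84,2)
240 (720,2,79) (715,-4,71) (714,-22,50) (718,-56,10) (710,-58,9) (705,-68,0) (696,-68,0) (688,-72,-2) (652,12,102) (671,-72,0) (662,-73,1) (654,-75,0)
244 (721,3,67) (715,-1,62) (714,-18,43) (711,-33,26) (708,-49,7) (699,-47,11) (691,-51,8) (682,-51,9) (661,-11,61) (666,-54,9) (660,-63,0) (651,-64,0)
248 (723,3,54) - (714,-16,32) (713,-34,10) (705,-36,10) (697,-40,7) (680,-15,40) (680,-39,11) (661,-10,50) (664,-45,6) (655,-44,10) (647,-47,7)
```

jog_arm(plan=[{"claw": 1,"x": 0,"y": 0,"z": -8,"ax": 0,"ay": 0,"az": 0},{"claw": 1,"x": 0,"y": 0,"z": -16,"ax": 0,"ay": 0,"az": 0},{"claw": 1,"x": 0,"y": 0,"z": -20,"ax": 0,"ay": 0,"az": 0},{"claw": 1,"x": 0,"y": 0,"z": -20,"ax": 0,"ay": 0,"az": 0},{"claw": 1,"x": 0,"y": 0,"z": -20,"ax": 0,"ay": 0,"az": 0},{"claw": 1,"x": 0,"y": 0,"z": -16,"ax": 0,"ay": 0,"az": 0},{"claw": 1,"x": 0,"y": 0,"z": -9,"ax": 0,"ay": 0,"az": 0},{"claw": 1,"x": 0,"y": 0,"z": -3,"ax": 0,"ay": 0,"az": 0}])

```text
clock: 4.52
eef_pos: [0.6688, -0.0089, 0.129]
tool_rot: [-0.706, 0.045, -0.042, 0.706]
force: [0.6, 0.1, -0.2]
width: 0.0853
```

Run:
```python
from h import *
np.set_printoptions(precision=4,suppress=True)
p=robot.get_image('side');s=robot.sense(); print(s['eef_pos'],s['force'])
c=cv2.cvtColor(p['pixels'],cv2.COLOR_RGB2BGR); cv2.imwrite('pics/s3.png',cv2.resize(c[100:300,150:400],None,fx=3,fy=3,interpolation=cv2.INTER_CUBIC))
```

```text
[ 0.6693 -0.0093  0.1298] [ 0.4914 -0.2929 -0.3479]
```

View pics/s3.png

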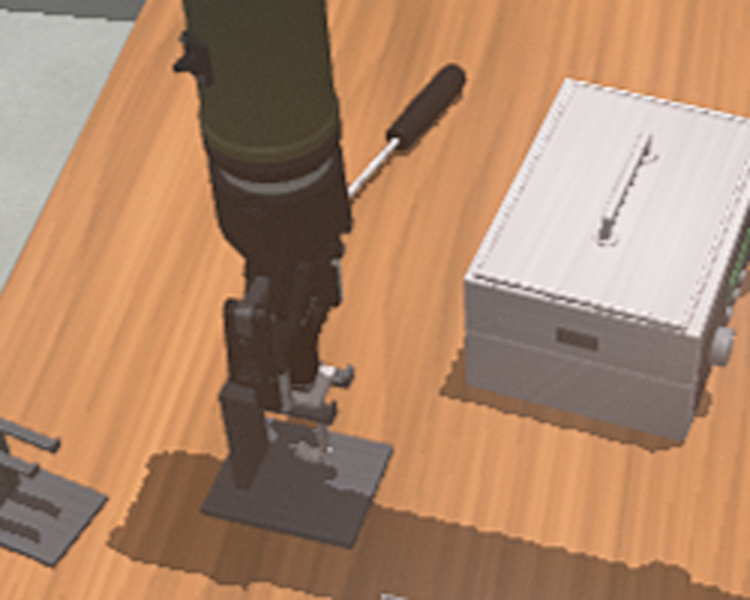

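jog_arm(plan=[{"claw": 1,"x": 2.5,"y": -2.5,"z": 0,"ax": 0,"ay": 0,"az": 0},{"claw": 0.25,"x": 0,"y": 0,"z": 0,"ax": 0,"ay": 0,"az": 0},{"claw": 0,"x": 0,"y": 0,"z": 0,"ax": 0,"ay": 0,"az": 0},{"claw": 0,"x": 0,"y": 0,"z": 0,"ax": 0,"ay": 0,"az": 0},{"claw": 0,"x": 0,"y": 0,"z": 0,"ax": 0,"ay": 0,"az": 0},{"claw": 0,"x": 0,"y": 0,"z": 0,"ax": 0,"ay": 0,"az": 0},{"claw": 0,"x": 0,"y": 0,"z": 0,"ax": 0,"ay": 0,"az": 0},{"claw": 0,"x": 0,"y": 0,"z": 0,"ax": 0,"ay": 0,"az": 0}], force=80)

```text
clock: 5.23
eef_pos: [0.6734, -0.0133, 0.1319]
tool_rot: [-0.706, 0.044, -0.044, 0.706]
force: [1.4, -0.1, 2.6]
width: 0.0229
```

Run:
```python
from h import *
np.set_printoptions(precision=4,suppress=True)
s=robot.sense(); print(s['eef_pos'],s['force'],s['width'],s['tool_rot'])
```

```text
[ 0.6734 -0.0133  0.1319] [ 1.4158 -0.0575  2.5554] 0.02286385959432219 [-0.7056  0.0437 -0.0445  0.7058]
```

jog_arm(plan=[{"claw": 0,"x": 0,"y": 0,"z": 2,"ax": 0,"ay": 0,"az": 0},{"claw": 0,"x": 0,"y": 0,"z": 4,"ax": 0,"ay": 0,"az": 0},{"claw": 0,"x": 0,"y": 0,"z": 4,"ax": 0,"ay": 0,"az": 0},{"claw": 0,"x": 0,"y": 0,"z": 2,"ax": 0,"ay": 0,"az": 0},{"claw": 0,"x": 0,"y": 0,"z": 1,"ax": 0,"ay": 0,"az": 0},{"claw": 0,"x": 0,"y": 0,"z": 0,"ax": 0,"ay": 0,"az": 0},{"claw": 0,"x": 0,"y": 0,"z": 0,"ax": 0,"ay": 0,"az": 0},{"claw": 0,"x": -3,"y": 0.4,"z": 0,"ax": 0,"ay": 0,"az": 0}])

```text
clock: 5.9
eef_pos: [0.6701, -0.013, 0.1441]
tool_rot: [0.706, -0.044, 0.044, -0.706]
force: [0.1, -0.3, -1.6]
width: 0.0229
```

Run:
```python
from h import *
np.set_printoptions(precision=4,suppress=True)
s=robot.sense(); print(s['eef_pos'],s['force'],s['ft_torque'],s['width'],s['tool_rot'])
p=robot.get_image('side')
c=cv2.cvtColor(p['pixels'],cv2.COLOR_RGB2BGR); cv2.imwrite('pics/s4.png',cv2.resize(c[120:290,180:330],None,fx=4,fy=3.5,interpolation=cv2.INTER_CUBIC))
```

```text
[ 0.6701 -0.013   0.1441] [ 0.1035 -0.2788 -1.5574] [-0.0681 -0.0098 -0.044 ] 0.022878965991026484 [ 0.7058 -0.0441  0.0441 -0.7057]
```

View pics/s4.png

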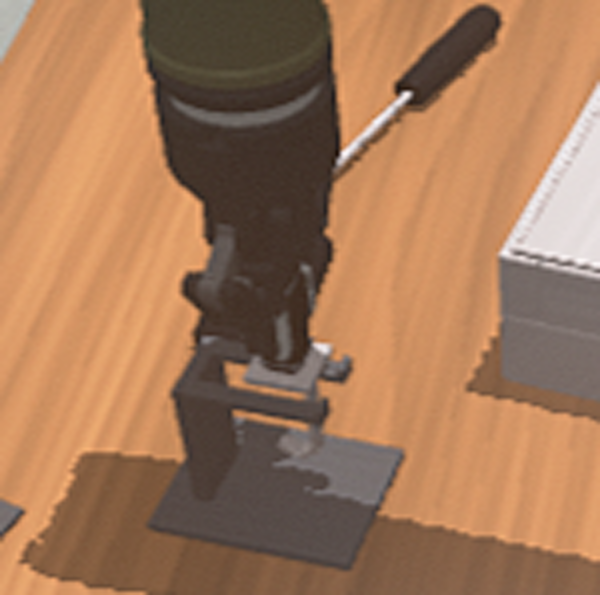

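The lifter is up off the tines, and the force shows its 1.8 N weight. Next I draw it out.

jog_arm(plan=[{"claw": 0,"x": -8,"y": 1,"z": 0,"ax": 0,"ay": 0,"az": 0},{"claw": 0,"x": -12,"y": 1.5,"z": 0,"ax": 0,"ay": 0,"az": 0},{"claw": 0,"x": -14,"y": 1.8,"z": 0,"ax": 0,"ay": 0,"az": 0},{"claw": 0,"x": -14,"y": 1.8,"z": 0,"ax": 0,"ay": 0,"az": 0},{"claw": 0,"x": -14,"y": 1.8,"z": 2,"ax": 0,"ay": 0,"az": 0},{"claw": 0,"x": -12,"y": 1.5,"z": 10,"ax": 0,"ay": 0,"az": 0},{"claw": 0,"x": -10,"y": 0,"z": 25,"ax": 0,"ay": 0,"az": 0},{"claw": 0,"x": -8,"y": 0,"z": 30,"ax": 0,"ay": 0,"az": 0}])

```text
clock: 6.62
eef_pos: [0.5748, -0.0033, 0.2099]
tool_rot: [0.706, -0.046, 0.042, -0.706]
force: [-0.4, -0.2, -1.3]
width: 0.0232
```

Run:
```python
from h import *
np.set_printoptions(precision=4,suppress=True)
s=robot.sense(); print(s['eef_pos'],s['force'],s['ft_torque'],s['width'],s['tool_rot'])
p=robot.get_image('side'); W=cloud(p)
save(p,'s5')
q=robot.get_image('top'); 
for im in (p,q): 
  for l in ['lifter_saddle','lifter','lifter_grip']:
    print(l,[(round(d['p'],2),np.round(d['at'],4)) for d in robot.tip_of(im,l)])
```

```text
[ 0.5748 -0.0033  0.2099] [-0.4126 -0.2447 -1.3391] [ 0.0001 -0.0563  0.037 ] 0.023238713420066025 [ 0.7059 -0.0459  0.0421 -0.7056]
lifter_saddle [(0.96, array([ 0.2141, -0.2982,  0.021 ])), (0.77, array([ 0.5751, -0.0038,  0.1121])), (0.6, array([0.2602, 0.2023, 0.0218])), (0.31, array([ 0.5739, -0.0042,  0.2278]))]
lifter [(0.79, array([ 0.2524, -0.246 ,  0.0191])), (0.68, array([0.2768, 0.2705, 0.0137])), (0.63, array([0.5725, 0.0004, 0.1828]))]
lifter_grip [(0.91, array([ 0.2859, -0.2144,  0.0106])), (0.9, array([0.2805, 0.3127, 0.0128])), (0.68, array([ 0.5739, -0.0036,  0.2244]))]
lifter_saddle [(0.76, array([ 0.2114, -0.3011,  0.0193])), (0.69, array([0.2576, 0.2005, 0.024 ])), (0.62, array([ 0.5305,  0.2124, -0.0049]))]
lifter [(0.73, array([ 0.2575, -0.2442,  0.018 ])), (0.66, array([0.2725, 0.2671, 0.0198]))]
lifter_grip [(0.82, array([ 0.2858, -0.2127,  0.0161])), (0.79, array([0.2841, 0.3146, 0.0173]))]
```

View pics/s5.png

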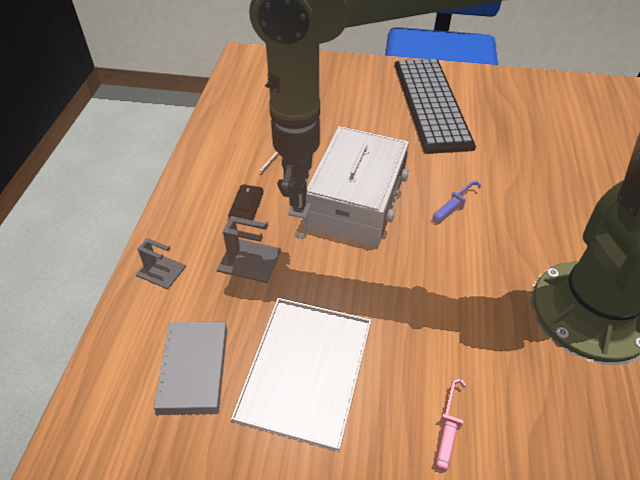

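jog_arm(plan=[{"claw": 0,"x": 0,"y": 0,"z": 20,"ax": 0,"ay": 0,"az": 0},{"claw": 0,"x": 0,"y": -5,"z": 23,"ax": 0,"ay": 0,"az": -0.007},{"claw": 0,"x": -12,"y": -20,"z": 5,"ax": 0,"ay": 0,"az": -0.008},{"claw": 0,"x": -20,"y": -33,"z": 0,"ax": 0,"ay": 0,"az": -0.008},{"claw": 0,"x": -22,"y": -36,"z": 0,"ax": 0,"ay": 0,"az": -0.008},{"claw": 0,"x": -22,"y": -36,"z": 0,"ax": 0,"ay": 0,"az": -0.008},{"claw": 0,"x": -20,"y": -32,"z": 0,"ax": 0,"ay": 0,"az": -0.008},{"claw": 0,"x": -12,"y": -18,"z": 0,"ax": 0,"ay": 0,"az": -0.008}])

```text
clock: 7.68
eef_pos: [0.4673, -0.1874, 0.2585]
tool_rot: [0.705, -0.066, 0.065, -0.704]
force: [-0.2, -0.5, -1.5]
width: 0.0231
```

jog_arm(plan=[{"claw": 0,"x": -1,"y": -2,"z": 0,"ax": 0,"ay": 0,"az": 0},{"claw": 0,"x": 0,"y": 0,"z": 0,"ax": 0,"ay": 0,"az": 0},{"claw": 0,"x": 0,"y": 0,"z": 0,"ax": 0,"ay": 0,"az": 0},{"claw": 0,"x": 0,"y": 0,"z": 0,"ax": 0,"ay": 0,"az": 0},{"claw": 0,"x": 0,"y": 0,"z": 0,"ax": 0,"ay": 0,"az": 0},{"claw": 0,"x": 0,"y": 0,"z": 0,"ax": 0,"ay": 0,"az": 0},{"claw": 0,"x": 0,"y": 0,"z": 0,"ax": 0,"ay": 0,"az": 0},{"claw": 0,"x": 0,"y": 0,"z": 0,"ax": 0,"ay": 0,"az": 0}])

```text
clock: 8.35
eef_pos: [0.4698, -0.1842, 0.2592]
tool_rot: [0.704, -0.063, 0.063, -0.704]
force: [-0.0, -0.0, -1.8]
width: 0.0232
```

```bash
cat >> h.py <<'E'
from scipy.spatial.transform import Rotation as R
np.set_printoptions(precision=4,suppress=True)
def st():
    s=robot.sense(); M=R.from_quat(s['tool_rot']).as_matrix(); z=M[:,2]*np.sign(M[1,2])
    print('t',round(float(s['clock']),2),'eef',s['eef_pos'],'F',s['force'],'T',s['ft_torque'],'w',round(s['width'],4),'jaw',round(np.degrees(np.arctan2(z[1],z[0])),2),'down',M[:,1])
    return s
def crop(p,n,u0,u1,v0,v1,f): 
    c=cv2.cvtColor(p['pixels'],cv2.COLOR_RGB2BGR); cv2.imwrite('pics/'+n+'.png',cv2.resize(c[v0:v1,u0:u1],None,fx=f,fy=f,interpolation=cv2.INTER_CUBIC))
E
python3 - <<'E'
from h import *
s=st()
p=robot.get_image('side');q=robot.get_image('top')
crop(p,'s6',270,450,100,250,4); crop(q,'t6',310,490,180,330,4)
for im in (p,q):
  for l in ['lifter_saddle','lifter','lifter_grip','lid_bar']:
    print(l,[(round(d['p'],2),np.round(d['at'],4)) for d in robot.tip_of(im,l) if d['at'][2]>.05])
E
```

```text
t 8.35 eef [ 0.4698 -0.1842  0.2592] F [-0.0345 -0.0103 -1.8374] T [ 0.014   0.0444 -0.0424] w 0.0232 jaw 79.75 down [-0.0003 -0.0001 -1.    ]
lifter_saddle [(0.76, array([ 0.4693, -0.1876,  0.1622]))]
lifter [(0.8, array([ 0.4662, -0.1831,  0.2343]))]
lifter_grip [(0.72, array([ 0.4698, -0.1826,  0.2762]))]
lid_bar [(0.69, array([ 0.484 , -0.2129,  0.1403]))]
lifter_saddle [(0.47, array([ 0.4648, -0.1816,  0.1621]))]
lifter [(0.73, array([ 0.4683, -0.1866,  0.2308])), (0.68, array([ 0.4686, -0.1824,  0.1609]))]
lifter_grip [(0.56, array([ 0.4685, -0.1875,  0.2781]))]
lid_bar [(0.58, array([ 0.4859, -0.2124,  0.1372]))]
```

View pics/s6.png

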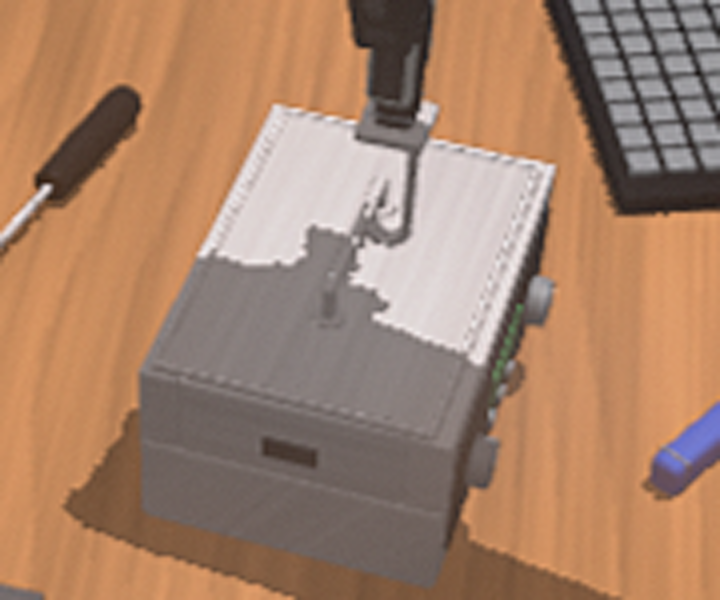

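View pics/t6.png

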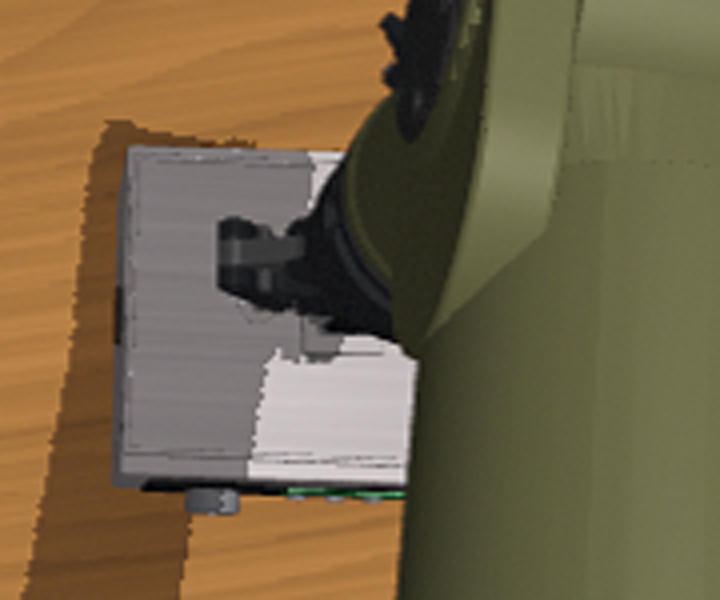

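jog_arm(plan=[{"claw": 0,"x": -2,"y": -1,"z": -4,"ax": 0,"ay": 0,"az": -0.005},{"claw": 0,"x": -2,"y": -1,"z": -6,"ax": 0,"ay": 0,"az": -0.005},{"claw": 0,"x": 0,"y": 0,"z": -8,"ax": 0,"ay": 0,"az": 0},{"claw": 0,"x": 0,"y": 0,"z": -7,"ax": 0,"ay": 0,"az": 0},{"claw": 0,"x": 0,"y": 0,"z": -5,"ax": 0,"ay": 0,"az": 0},{"claw": 0,"x": 0,"y": 0,"z": -3,"ax": 0,"ay": 0,"az": 0},{"claw": 0,"x": 0,"y": 0,"z": -1,"ax": 0,"ay": 0,"az": 0},{"claw": 0,"x": 0,"y": 0,"z": 0,"ax": 0,"ay": 0,"az": 0}])

```text
clock: 9.52
eef_pos: [0.4655, -0.1866, 0.225]
tool_rot: [-0.704, 0.067, -0.067, 0.704]
force: [-0.2, 0.2, -1.6]
width: 0.0233
```

jog_arm(plan=[{"claw": 0,"x": 0,"y": 0,"z": 0,"ax": 0,"ay": 0,"az": 0},{"claw": 0,"x": 0,"y": 0,"z": 0,"ax": 0,"ay": 0,"az": 0},{"claw": 0,"x": 0,"y": 0,"z": -0.5,"ax": 0,"ay": 0,"az": 0},{"claw": 0,"x": 0,"y": 0,"z": 0,"ax": 0,"ay": 0,"az": 0},{"claw": 0,"x": 0,"y": 0,"z": -0.5,"ax": 0,"ay": 0,"az": 0},{"claw": 0,"x": 0,"y": 0,"z": 0,"ax": 0,"ay": 0,"az": 0},{"claw": 0,"x": 0,"y": 0,"z": 0,"ax": 0,"ay": 0,"az": 0},{"claw": 0,"x": 0,"y": 0,"z": 0,"ax": 0,"ay": 0,"az": 0}])

```text
clock: 10.18
eef_pos: [0.4655, -0.1866, 0.2243]
tool_rot: [-0.704, 0.067, -0.067, 0.704]
force: [-0.5, -0.5, -1.2]
width: 0.0233
```

Run:
```python
from h import *
s=st()
p=robot.get_image('side')
crop(p,'s7',320,420,130,220,7)
for im in (p,):
  for l in ['lifter_saddle','lifter']:
    print(l,[(round(d['p'],2),np.round(d['at'],4)) for d in robot.tip_of(im,l) if d['at'][2]>.05])
```

```text
t 10.18 eef [ 0.4655 -0.1866  0.2243] F [-0.4843 -0.4832 -1.1746] T [-0.018   0.0037 -0.0626] w 0.0233 jaw 79.13 down [ 0.0001  0.     -1.    ]
lifter_saddle [(0.74, array([ 0.4632, -0.1882,  0.1276]))]
lifter [(0.6, array([ 0.4618, -0.1845,  0.1981]))]
```

View pics/s7.png

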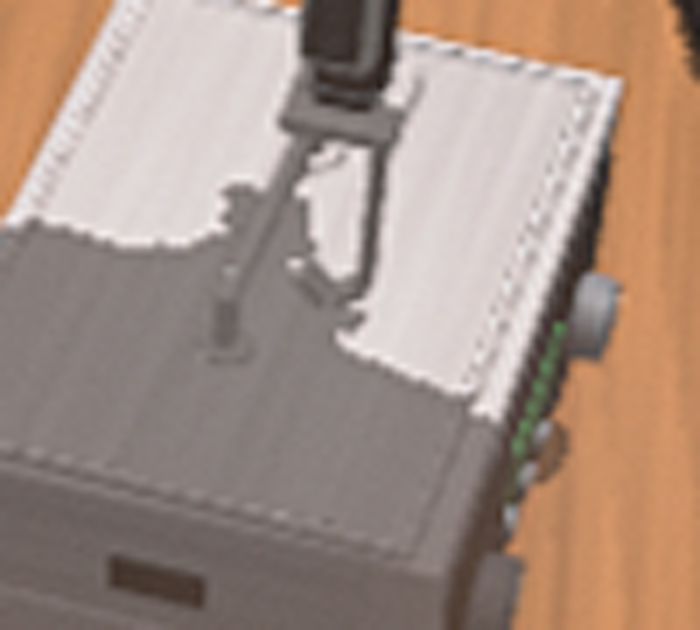

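jog_arm(plan=[{"claw": 0,"x": 0,"y": 0,"z": -0.5,"ax": 0,"ay": 0,"az": 0},{"claw": 0,"x": 0,"y": 0,"z": -0.5,"ax": 0,"ay": 0,"az": 0},{"claw": 0,"x": 0,"y": 0,"z": -0.5,"ax": 0,"ay": 0,"az": 0},{"claw": 0,"x": 0,"y": 0,"z": 0,"ax": 0,"ay": 0,"az": 0},{"claw": 0,"x": 0,"y": 0,"z": 0,"ax": 0,"ay": 0,"az": 0},{"claw": 0,"x": 0,"y": 0,"z": 0,"ax": 0,"ay": 0,"az": 0},{"claw": 0,"x": 0,"y": 0,"z": 0,"ax": 0,"ay": 0,"az": 0},{"claw": 0,"x": 0,"y": 0,"z": 0,"ax": 0,"ay": 0,"az": 0}])

```text
clock: 11.0
eef_pos: [0.4656, -0.1866, 0.2229]
tool_rot: [-0.704, 0.067, -0.067, 0.704]
force: [0.1, -0.0, -1.8]
width: 0.0236
```

jog_arm(plan=[{"claw": 0,"x": 0,"y": 0,"z": -0.5,"ax": 0,"ay": 0,"az": 0},{"claw": 0,"x": 0,"y": 0,"z": -0.5,"ax": 0,"ay": 0,"az": 0},{"claw": 0,"x": 0,"y": 0,"z": 0,"ax": 0,"ay": 0,"az": 0},{"claw": 0,"x": 0,"y": 0,"z": 0,"ax": 0,"ay": 0,"az": 0},{"claw": 0,"x": 0,"y": 0,"z": 0,"ax": 0,"ay": 0,"az": 0},{"claw": 0,"x": 0,"y": 0,"z": 0,"ax": 0,"ay": 0,"az": 0},{"claw": 0,"x": 0,"y": 0,"z": 0,"ax": 0,"ay": 0,"az": 0},{"claw": 0,"x": 0,"y": 0,"z": 0,"ax": 0,"ay": 0,"az": 0}])

```text
clock: 11.67
eef_pos: [0.4655, -0.1867, 0.2219]
tool_rot: [-0.704, 0.067, -0.067, 0.704]
force: [0.5, -1.1, -1.5]
width: 0.023
```

jog_arm(plan=[{"claw": 0,"x": 0,"y": 0,"z": -0.5,"ax": 0,"ay": 0,"az": 0},{"claw": 0,"x": 0,"y": 0,"z": -0.5,"ax": 0,"ay": 0,"az": 0},{"claw": 0,"x": 0,"y": 0,"z": 0,"ax": 0,"ay": 0,"az": 0},{"claw": 0,"x": 0,"y": 0,"z": 0,"ax": 0,"ay": 0,"az": 0},{"claw": 0,"x": 0,"y": 0,"z": 0,"ax": 0,"ay": 0,"az": 0},{"claw": 0,"x": 0,"y": 0,"z": 0,"ax": 0,"ay": 0,"az": 0},{"claw": 0,"x": 0,"y": 0,"z": 0,"ax": 0,"ay": 0,"az": 0},{"claw": 0,"x": 0,"y": 0,"z": 0,"ax": 0,"ay": 0,"az": 0}])

```text
clock: 12.33
eef_pos: [0.4656, -0.1867, 0.2209]
tool_rot: [-0.704, 0.067, -0.067, 0.704]
force: [-0.2, 0.2, -1.9]
width: 0.0231
```

jog_arm(plan=[{"claw": 0,"x": 0,"y": 0,"z": -0.5,"ax": 0,"ay": 0,"az": 0},{"claw": 0,"x": 0,"y": 0,"z": -0.5,"ax": 0,"ay": 0,"az": 0},{"claw": 0,"x": 0,"y": 0,"z": 0,"ax": 0,"ay": 0,"az": 0},{"claw": 0,"x": 0,"y": 0,"z": 0,"ax": 0,"ay": 0,"az": 0},{"claw": 0,"x": 0,"y": 0,"z": 0,"ax": 0,"ay": 0,"az": 0},{"claw": 0,"x": 0,"y": 0,"z": 0,"ax": 0,"ay": 0,"az": 0},{"claw": 0,"x": 0,"y": 0,"z": 0,"ax": 0,"ay": 0,"az": 0},{"claw": 0,"x": 0,"y": 0,"z": 0,"ax": 0,"ay": 0,"az": 0}])

```text
clock: 13.0
eef_pos: [0.4656, -0.1866, 0.2199]
tool_rot: [-0.704, 0.067, -0.067, 0.704]
force: [-0.2, -0.3, -2.0]
width: 0.0231
```

jog_arm(plan=[{"claw": 0,"x": 0,"y": 0,"z": -0.5,"ax": 0,"ay": 0,"az": 0},{"claw": 0,"x": 0,"y": 0,"z": -0.5,"ax": 0,"ay": 0,"az": 0},{"claw": 0,"x": 0,"y": 0,"z": 0,"ax": 0,"ay": 0,"az": 0},{"claw": 0,"x": 0,"y": 0,"z": 0,"ax": 0,"ay": 0,"az": 0},{"claw": 0,"x": 0,"y": 0,"z": 0,"ax": 0,"ay": 0,"az": 0},{"claw": 0,"x": 0,"y": 0,"z": 0,"ax": 0,"ay": 0,"az": 0},{"claw": 0,"x": 0,"y": 0,"z": 0,"ax": 0,"ay": 0,"az": 0},{"claw": 0,"x": 0,"y": 0,"z": 0,"ax": 0,"ay": 0,"az": 0}])

```text
clock: 13.67
eef_pos: [0.4656, -0.1866, 0.2189]
tool_rot: [-0.704, 0.067, -0.067, 0.704]
force: [-1.2, -0.7, -0.7]
width: 0.0234
```

Run:
```python
from h import *
s=st()
p=robot.get_image('side'); W=cloud(p)
crop(p,'s8',320,420,130,220,7)
X,Y,Z=W[...,0],W[...,1],W[...,2]
e=np.array([.983,-.186]);u=np.array([.186,.983]);M=np.array([.4855,-.2115])
E=(W[...,:2]-M)@e; U=(W[...,:2]-M)@u
m=(abs(E)<.05)&(abs(U)<.08)&(Z>.122)&(Z<.21)
for a in range(125,205,5):
    k=m&(Z*1000>=a)&(Z*1000<a+5)
    if k.sum(): print(a,k.sum(),'E',np.percentile(E[k],[0,50,100])*1000,'U',np.percentile(U[k],[0,50,100])*1000)
```

```text
t 13.67 eef [ 0.4656 -0.1866  0.2189] F [-1.1527 -0.6755 -0.6936] T [ 0.0067 -0.0635 -0.0611] w 0.0234 jaw 79.13 down [ 0.0001  0.0001 -1.    ]
125 28 E [-36.197  -17.6719   3.6361] U [18.1319 26.8321 51.4277]
130 13 E [-35.6989  -1.5512   3.909 ] U [-22.0782  46.9625  51.2868]
135 28 E [-36.3823  -1.341    4.054 ] U [-2.2252 26.3927 50.253 ]
140 67 E [-36.6968  -0.1188   3.7976] U [-20.6346  18.8704  49.7582]
145 5 E [-36.2775 -35.7399 -33.8061] U [20.4611 26.8235 29.0306]
150 5 E [-36.3169 -35.4283 -32.95  ] U [21.2206 25.348  26.3549]
155 8 E [-36.5237 -34.8159 -32.5948] U [22.9832 25.7885 29.1099]
160 7 E [-36.0205 -34.2715 -32.0538] U [15.6755 24.5821 27.1781]
165 2 E [-35.4412 -34.7171 -33.993 ] U [23.8738 25.2795 26.6853]
170 6 E [-36.4018 -34.6975 -32.5838] U [18.2896 23.0631 28.3543]
175 5 E [-36.6344 -35.5439 -32.9395] U [24.0463 25.6789 27.73  ]
190 16 E [-39.1595 -26.9143  -8.2732] U [31.8758 37.3587 39.7871]
195 116 E [-41.6845 -30.5461  -7.154 ] U [ 2.0496 31.7964 41.0345]
200 18 E [-39.0635 -26.8256  -9.4398] U [11.9402 32.6657 41.9501]
```

View pics/s8.png

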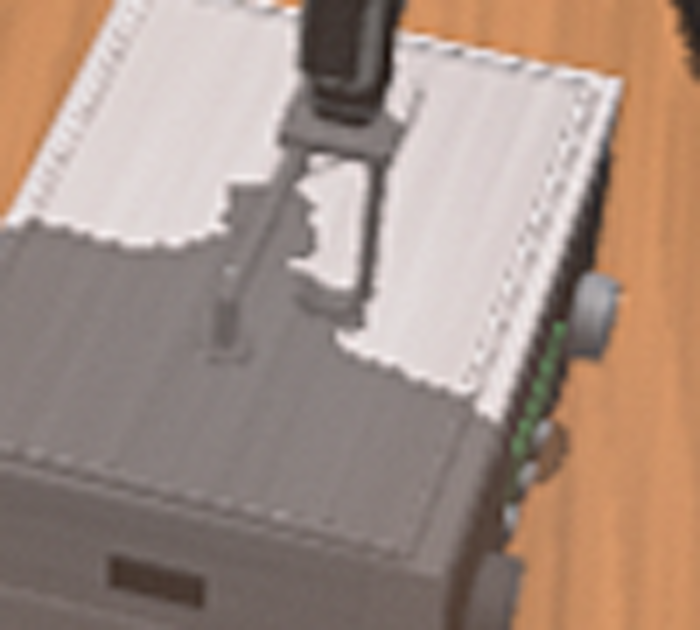

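jog_arm(plan=[{"claw": 0,"x": 0,"y": 0,"z": 0,"ax": 0,"ay": 0,"az": 0},{"claw": 0,"x": 0,"y": 0,"z": -0.5,"ax": 0,"ay": 0,"az": 0},{"claw": 0,"x": 0,"y": 0,"z": 0,"ax": 0,"ay": 0,"az": 0},{"claw": 0,"x": 0,"y": 0,"z": 0,"ax": 0,"ay": 0,"az": 0},{"claw": 0,"x": 0,"y": 0,"z": 0,"ax": 0,"ay": 0,"az": 0},{"claw": 0,"x": 0,"y": 0,"z": 0,"ax": 0,"ay": 0,"az": 0},{"claw": 0,"x": 0,"y": 0,"z": 0,"ax": 0,"ay": 0,"az": 0},{"claw": 0,"x": 0,"y": 0,"z": 0,"ax": 0,"ay": 0,"az": 0}])

```text
clock: 14.38
eef_pos: [0.4657, -0.1867, 0.2186]
tool_rot: [-0.704, 0.067, -0.067, 0.704]
force: [-1.2, 0.1, 2.3]
width: 0.023
```

Contact at TCP z ≈ 0.2187. I'll rise 1.8 mm, then slide under the bar.

jog_arm(plan=[{"claw": 0,"x": 0,"y": 0,"z": 1,"ax": 0,"ay": 0,"az": 0},{"claw": 0,"x": 0,"y": 0,"z": 1,"ax": 0,"ay": 0,"az": 0},{"claw": 0,"x": 0,"y": 0,"z": 0,"ax": 0,"ay": 0,"az": 0},{"claw": 0,"x": 1,"y": -0.2,"z": 0,"ax": 0,"ay": 0,"az": 0},{"claw": 0,"x": 2,"y": -0.4,"z": 0,"ax": 0,"ay": 0,"az": 0},{"claw": 0,"x": 2,"y": -0.4,"z": 0,"ax": 0,"ay": 0,"az": 0},{"claw": 0,"x": 2,"y": -0.4,"z": 0,"ax": 0,"ay": 0,"az": 0},{"claw": 0,"x": 1,"y": -0.1,"z": 0,"ax": 0,"ay": 0,"az": 0}])

```text
clock: 15.05
eef_pos: [0.4739, -0.1882, 0.2203]
tool_rot: [0.704, -0.067, 0.067, -0.704]
force: [0.8, 0.0, -1.1]
width: 0.023
```

jog_arm(plan=[{"claw": 0,"x": 1.5,"y": -0.3,"z": 0,"ax": 0,"ay": 0,"az": 0},{"claw": 0,"x": 2,"y": -0.4,"z": 0,"ax": 0,"ay": 0,"az": 0},{"claw": 0,"x": 2,"y": -0.4,"z": 0,"ax": 0,"ay": 0,"az": 0},{"claw": 0,"x": 2,"y": -0.4,"z": 0,"ax": 0,"ay": 0,"az": 0},{"claw": 0,"x": 2,"y": -0.4,"z": 0,"ax": 0,"ay": 0,"az": 0},{"claw": 0,"x": 1,"y": -0.2,"z": 0,"ax": 0,"ay": 0,"az": 0},{"claw": 0,"x": 0,"y": 0,"z": 0,"ax": 0,"ay": 0,"az": 0},{"claw": 0,"x": 0,"y": 0,"z": 0,"ax": 0,"ay": 0,"az": 0}])

```text
clock: 15.72
eef_pos: [0.484, -0.1903, 0.2203]
tool_rot: [-0.704, 0.067, -0.067, 0.704]
force: [0.2, -0.6, -1.8]
width: 0.0234
```

Run:
```python
from h import *
s=st()
p=robot.get_image('side')
crop(p,'s9',320,420,130,220,7)
```

```text
t 15.72 eef [ 0.484  -0.1903  0.2203] F [ 0.2193 -0.6318 -1.8446] T [ 0.0461 -0.0126  0.0048] w 0.0234 jaw 79.12 down [-0.0002  0.     -1.    ]
```

View pics/s9.png

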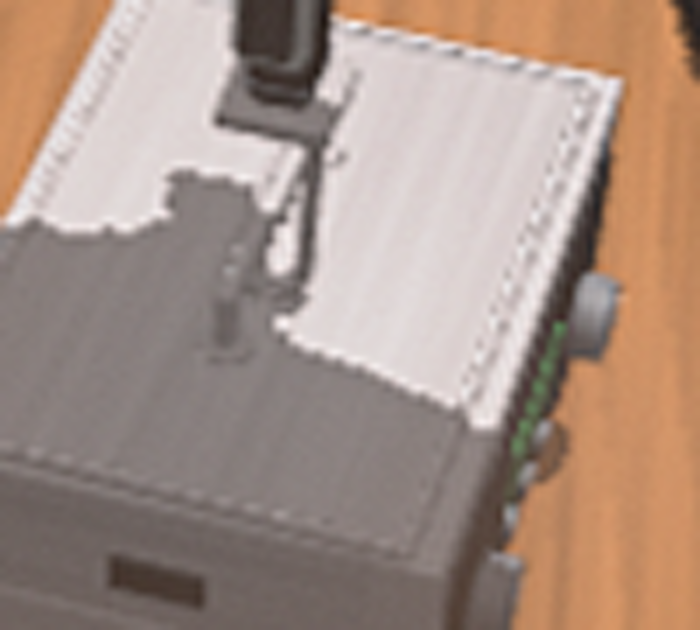

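jog_arm(plan=[{"claw": 0,"x": 2,"y": -0.4,"z": 0,"ax": 0,"ay": 0,"az": 0},{"claw": 0,"x": 2.4,"y": -0.5,"z": 0,"ax": 0,"ay": 0,"az": 0},{"claw": 0,"x": 0,"y": 0,"z": 0,"ax": 0,"ay": 0,"az": 0},{"claw": 0,"x": 0,"y": 0,"z": 1,"ax": 0,"ay": 0,"az": 0},{"claw": 0,"x": 0,"y": 0,"z": 2,"ax": 0,"ay": 0,"az": 0},{"claw": 0,"x": 0,"y": 0,"z": 2,"ax": 0,"ay": 0,"az": 0},{"claw": 0,"x": 0,"y": 0,"z": 1,"ax": 0,"ay": 0,"az": 0},{"claw": 0,"x": 0,"y": 0,"z": 0,"ax": 0,"ay": 0,"az": 0}])

```text
clock: 16.43
eef_pos: [0.4886, -0.1912, 0.2268]
tool_rot: [-0.704, 0.067, -0.067, 0.704]
force: [-0.5, 0.1, -2.0]
width: 0.0233
```

jog_arm(plan=[{"claw": 0,"x": 0,"y": 0,"z": 1,"ax": 0,"ay": 0,"az": 0},{"claw": 0,"x": 0,"y": 0,"z": 0.5,"ax": 0,"ay": 0,"az": 0},{"claw": 0,"x": 0,"y": 0,"z": 0.5,"ax": 0,"ay": 0,"az": 0},{"claw": 0,"x": 0,"y": 0,"z": 0.5,"ax": 0,"ay": 0,"az": 0},{"claw": 0,"x": 0,"y": 0,"z": 0.5,"ax": 0,"ay": 0,"az": 0},{"claw": 0,"x": 0,"y": 0,"z": 0,"ax": 0,"ay": 0,"az": 0},{"claw": 0,"x": 0,"y": 0,"z": 0,"ax": 0,"ay": 0,"az": 0},{"claw": 0,"x": 0,"y": 0,"z": 0,"ax": 0,"ay": 0,"az": 0}])

```text
clock: 17.1
eef_pos: [0.4884, -0.1911, 0.2293]
tool_rot: [-0.704, 0.067, -0.067, 0.704]
force: [-0.2, 0.0, -3.0]
width: 0.0231
```

```bash
cat >> h.py <<'E'
e=np.array([.983,-.186]);u=np.array([.186,.983]);M=np.array([.4855,-.2115])
def lidtilt(p,z0=.112,z1=.135,it=4,c=None):
    W=cloud(p); E=(W[...,:2]-(M if c is None else c))@e; U=(W[...,:2]-(M if c is None else c))@u; Z=W[...,2]
    m=(abs(E)<.07)&(abs(U)<.105)&(Z>z0)&(Z<z1)&((abs(E)>.02)|(abs(U)>.06))
    A=np.c_[E[m],U[m],np.ones(m.sum())]; z=Z[m]; k=np.ones(len(z),bool)
    for _ in range(it):
        c_=np.linalg.lstsq(A[k],z[k],rcond=None)[0]; r=z-A@c_; k=abs(r)<3*1.5*np.median(abs(r[k]))+1e-4
    print('plane dz/dE %.4f dz/dU %.4f z0 %.4f n %d res %.5f'%(*c_,k.sum(),r[k].std()))
    return c_
E
python3 - <<'E'
from h import *
s=st()
p=robot.get_image('side'); lidtilt(p)
crop(p,'s10',320,420,130,220,7)
E
```

```text
t 17.1 eef [ 0.4884 -0.1911  0.2293] F [-0.1641  0.0214 -2.9777] T [-0.0252  0.0061  0.0026] w 0.0231 jaw 79.13 down [-0.      0.0001 -1.    ]
plane dz/dE -0.0000 dz/dU -0.0003 z0 0.1192 n 3466 res 0.00148
```

View pics/s10.png

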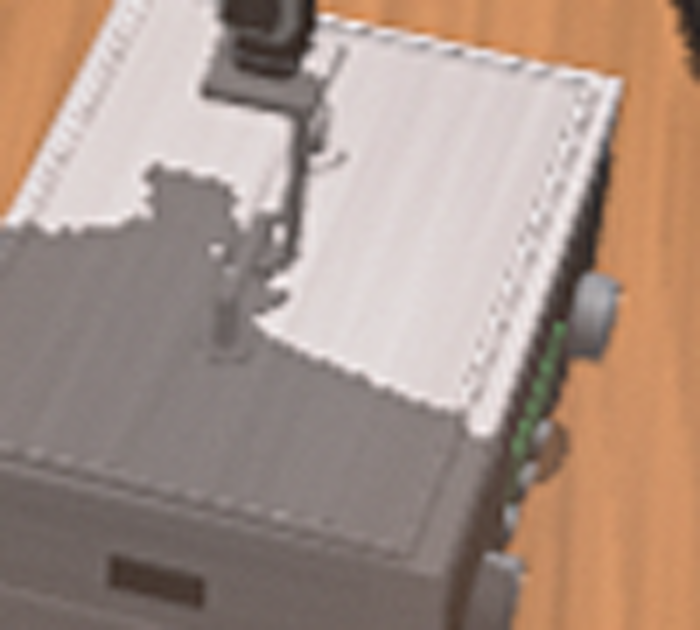

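jog_arm(plan=[{"claw": 0,"x": 0,"y": 0,"z": 0.5,"ax": 0,"ay": 0,"az": 0},{"claw": 0,"x": 0,"y": 0,"z": 0.5,"ax": 0,"ay": 0,"az": 0},{"claw": 0,"x": 0,"y": 0,"z": 0.5,"ax": 0,"ay": 0,"az": 0},{"claw": 0,"x": 0,"y": 0,"z": 0.5,"ax": 0,"ay": 0,"az": 0},{"claw": 0,"x": 0,"y": 0,"z": 0.5,"ax": 0,"ay": 0,"az": 0},{"claw": 0,"x": 0,"y": 0,"z": 0.5,"ax": 0,"ay": 0,"az": 0},{"claw": 0,"x": 0,"y": 0,"z": 0,"ax": 0,"ay": 0,"az": 0},{"claw": 0,"x": 0,"y": 0,"z": 0,"ax": 0,"ay": 0,"az": 0}])

```text
clock: 17.82
eef_pos: [0.4878, -0.1909, 0.2317]
tool_rot: [-0.704, 0.068, -0.066, 0.704]
force: [0.2, 0.1, -10.1]
width: 0.0232
```

Run:
```python
from h import *
s=st()
p=robot.get_image('side'); lidtilt(p)
crop(p,'s11',270,450,100,250,4)
```

```text
t 17.82 eef [ 0.4878 -0.1909  0.2317] F [  0.1937   0.0932 -10.0781] T [ 0.0429  0.0269 -0.014 ] w 0.0232 jaw 79.13 down [-0.0017  0.0005 -1.    ]
plane dz/dE 0.0010 dz/dU -0.0054 z0 0.1199 n 3508 res 0.00151
```

View pics/s11.png

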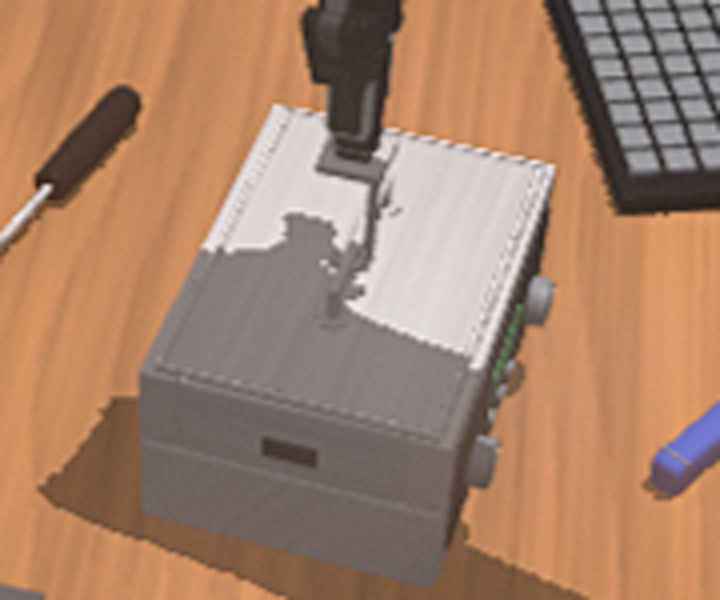

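jog_arm(plan=[{"claw": 0,"x": 0,"y": 0,"z": 0.5,"ax": 0,"ay": 0,"az": 0},{"claw": 0,"x": 0,"y": 0,"z": 0.5,"ax": 0,"ay": 0,"az": 0},{"claw": 0,"x": 0,"y": 0,"z": 0.5,"ax": 0,"ay": 0,"az": 0},{"claw": 0,"x": 0,"y": 0,"z": 0.5,"ax": 0,"ay": 0,"az": 0},{"claw": 0,"x": 0,"y": 0,"z": 0.5,"ax": 0,"ay": 0,"az": 0},{"claw": 0,"x": 0,"y": 0,"z": 0.5,"ax": 0,"ay": 0,"az": 0},{"claw": 0,"x": 0,"y": 0,"z": 0,"ax": 0,"ay": 0,"az": 0},{"claw": 0,"x": 0,"y": 0,"z": 0,"ax": 0,"ay": 0,"az": 0}])

```text
clock: 18.53
eef_pos: [0.4884, -0.1912, 0.2354]
tool_rot: [-0.704, 0.067, -0.067, 0.704]
force: [-0.4, -0.6, -9.5]
width: 0.0228
```

Run:
```python
from h import *
s=st()
p=robot.get_image('side'); lidtilt(p)
crop(p,'s12',270,450,100,250,4)
```

```text
t 18.53 eef [ 0.4884 -0.1912  0.2354] F [-0.4189 -0.5662 -9.5333] T [-0.019  -0.0245 -0.0019] w 0.0228 jaw 79.12 down [ 0.0001  0.0001 -1.    ]
plane dz/dE 0.0020 dz/dU -0.0422 z0 0.1243 n 3637 res 0.00154
```

View pics/s12.png

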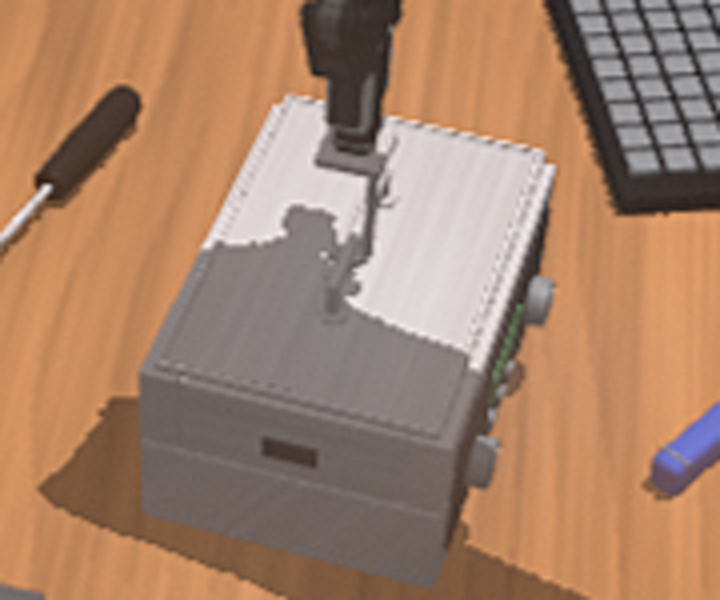

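Our +y side is the heavy side. The lid still pivots on its +y edge at 0.042 rad, so the balance point is further out, at about 27–30 mm. I'll lower it, shift 8 mm along the bar and lift again.

jog_arm(plan=[{"claw": 0,"x": 0,"y": 0,"z": -0.7,"ax": 0,"ay": 0,"az": 0},{"claw": 0,"x": 0,"y": 0,"z": -1,"ax": 0,"ay": 0,"az": 0},{"claw": 0,"x": 0,"y": 0,"z": -1,"ax": 0,"ay": 0,"az": 0},{"claw": 0,"x": 0,"y": 0,"z": -1,"ax": 0,"ay": 0,"az": 0},{"claw": 0,"x": 0,"y": 0,"z": -1,"ax": 0,"ay": 0,"az": 0},{"claw": 0,"x": 0,"y": 0,"z": -1,"ax": 0,"ay": 0,"az": 0},{"claw": 0,"x": 0,"y": 0,"z": -1,"ax": 0,"ay": 0,"az": 0},{"claw": 0,"x": 0,"y": 0,"z": -1.3,"ax": 0,"ay": 0,"az": 0}])

```text
clock: 19.25
eef_pos: [0.4896, -0.1915, 0.2287]
tool_rot: [0.704, -0.066, 0.068, -0.704]
force: [0.3, -1.0, -2.3]
width: 0.023
```

jog_arm(plan=[{"claw": 0,"x": 0,"y": 0,"z": 0,"ax": 0,"ay": 0,"az": 0},{"claw": 0,"x": 0.3,"y": 2,"z": 0,"ax": 0,"ay": 0,"az": 0},{"claw": 0,"x": 0.5,"y": 3,"z": 0,"ax": 0,"ay": 0,"az": 0},{"claw": 0,"x": 0.5,"y": 2.5,"z": 0,"ax": 0,"ay": 0,"az": 0},{"claw": 0,"x": 0,"y": 0,"z": 0,"ax": 0,"ay": 0,"az": 0},{"claw": 0,"x": 0,"y": 0,"z": 0,"ax": 0,"ay": 0,"az": 0},{"claw": 0,"x": 0,"y": 0,"z": 0.5,"ax": 0,"ay": 0,"az": 0},{"claw": 0,"x": 0,"y": 0,"z": 0.5,"ax": 0,"ay": 0,"az": 0}])

```text
clock: 19.92
eef_pos: [0.4897, -0.1838, 0.2284]
tool_rot: [0.704, -0.067, 0.067, -0.704]
force: [-0.2, 0.6, -1.5]
width: 0.0233
```

Run:
```python
from h import *
s=st(); d=s['eef_pos'][:2]-M; print(d@e,d@u)
```

```text
t 19.92 eef [ 0.4897 -0.1838  0.2284] F [-0.1524  0.6214 -1.4553] T [-0.0009 -0.0189 -0.0248] w 0.0233 jaw 79.12 down [ 0. -0. -1.]
-0.0010329616495074168 0.02804332841650547
```

jog_arm(plan=[{"claw": 0,"x": 0,"y": 0,"z": 0.5,"ax": 0,"ay": 0,"az": 0},{"claw": 0,"x": 0,"y": 0,"z": 0.5,"ax": 0,"ay": 0,"az": 0},{"claw": 0,"x": 0,"y": 0,"z": 0.5,"ax": 0,"ay": 0,"az": 0},{"claw": 0,"x": 0,"y": 0,"z": 0.5,"ax": 0,"ay": 0,"az": 0},{"claw": 0,"x": 0,"y": 0,"z": 0.5,"ax": 0,"ay": 0,"az": 0},{"claw": 0,"x": 0,"y": 0,"z": 0.5,"ax": 0,"ay": 0,"az": 0},{"claw": 0,"x": 0,"y": 0,"z": 0.5,"ax": 0,"ay": 0,"az": 0},{"claw": 0,"x": 0,"y": 0,"z": 0.5,"ax": 0,"ay": 0,"az": 0}])

```text
clock: 20.58
eef_pos: [0.4889, -0.1833, 0.2311]
tool_rot: [-0.704, 0.068, -0.066, 0.704]
force: [0.2, -0.4, -8.9]
width: 0.023
```

jog_arm(plan=[{"claw": 0,"x": 0,"y": 0,"z": 0.5,"ax": 0,"ay": 0,"az": 0},{"claw": 0,"x": 0,"y": 0,"z": 0.5,"ax": 0,"ay": 0,"az": 0},{"claw": 0,"x": 0,"y": 0,"z": 0.5,"ax": 0,"ay": 0,"az": 0},{"claw": 0,"x": 0,"y": 0,"z": 0.5,"ax": 0,"ay": 0,"az": 0},{"claw": 0,"x": 0,"y": 0,"z": 0.5,"ax": 0,"ay": 0,"az": 0},{"claw": 0,"x": 0,"y": 0,"z": 0.5,"ax": 0,"ay": 0,"az": 0},{"claw": 0,"x": 0,"y": 0,"z": 0,"ax": 0,"ay": 0,"az": 0},{"claw": 0,"x": 0,"y": 0,"z": 0,"ax": 0,"ay": 0,"az": 0}])

```text
clock: 21.25
eef_pos: [0.4898, -0.1836, 0.2354]
tool_rot: [-0.704, 0.067, -0.067, 0.704]
force: [-0.0, 0.3, -10.6]
width: 0.0232
```

Run:
```python
from h import *
s=st(); d=s['eef_pos'][:2]-M; print(d@e,d@u)
p=robot.get_image('side'); lidtilt(p)
crop(p,'s13',270,450,100,250,4)
```

```text
t 21.25 eef [ 0.4898 -0.1836  0.2354] F [ -0.0278   0.3365 -10.5774] T [ 0.0698 -0.0533 -0.0331] w 0.0232 jaw 79.13 down [ 0.0002  0.0001 -1.    ]
-0.000980647845749244 0.028182230142619877
plane dz/dE 0.0020 dz/dU 0.0307 z0 0.1226 n 3363 res 0.00143
```

View pics/s13.png

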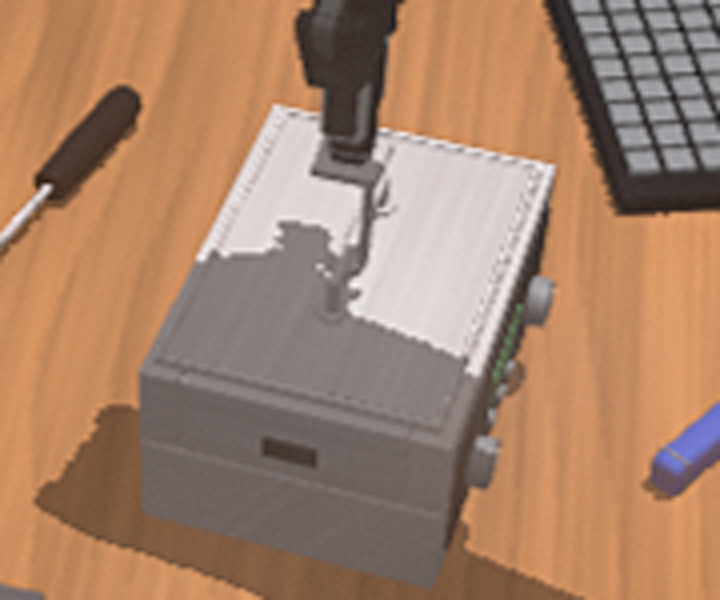

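The tilt has flipped: at U = 28.2 mm the lid pivots on its other edge, so the balance point lies between 20.6 and 28.2 mm. I'll go to the middle.

jog_arm(plan=[{"claw": 0,"x": 0,"y": 0,"z": -0.7,"ax": 0,"ay": 0,"az": 0},{"claw": 0,"x": 0,"y": 0,"z": -1,"ax": 0,"ay": 0,"az": 0},{"claw": 0,"x": 0,"y": 0,"z": -1,"ax": 0,"ay": 0,"az": 0},{"claw": 0,"x": 0,"y": 0,"z": -1,"ax": 0,"ay": 0,"az": 0},{"claw": 0,"x": 0,"y": 0,"z": -1,"ax": 0,"ay": 0,"az": 0},{"claw": 0,"x": 0,"y": 0,"z": -1,"ax": 0,"ay": 0,"az": 0},{"claw": 0,"x": 0,"y": 0,"z": -1,"ax": 0,"ay": 0,"az": 0},{"claw": 0,"x": 0,"y": 0,"z": -1.3,"ax": 0,"ay": 0,"az": 0}])

```text
clock: 21.97
eef_pos: [0.4909, -0.1841, 0.2287]
tool_rot: [0.704, -0.066, 0.068, -0.704]
force: [-0.6, -1.2, -1.1]
width: 0.0228
```

jog_arm(plan=[{"claw": 0,"x": 0,"y": 0,"z": 0,"ax": 0,"ay": 0,"az": 0},{"claw": 0,"x": -0.3,"y": -1.2,"z": 0,"ax": 0,"ay": 0,"az": 0},{"claw": 0,"x": -0.4,"y": -2.5,"z": 0,"ax": 0,"ay": 0,"az": 0},{"claw": 0,"x": 0,"y": 0,"z": 0,"ax": 0,"ay": 0,"az": 0},{"claw": 0,"x": 0,"y": 0,"z": 0,"ax": 0,"ay": 0,"az": 0},{"claw": 0,"x": 0,"y": 0,"z": 0.5,"ax": 0,"ay": 0,"az": 0},{"claw": 0,"x": 0,"y": 0,"z": 0.5,"ax": 0,"ay": 0,"az": 0},{"claw": 0,"x": 0,"y": 0,"z": 0.5,"ax": 0,"ay": 0,"az": 0}])

```text
clock: 22.63
eef_pos: [0.4891, -0.1873, 0.2289]
tool_rot: [-0.704, 0.067, -0.067, 0.704]
force: [0.9, 0.8, -2.3]
width: 0.0231
```

jog_arm(plan=[{"claw": 0,"x": 0,"y": 0,"z": 0.5,"ax": 0,"ay": 0,"az": 0},{"claw": 0,"x": 0,"y": 0,"z": 0.5,"ax": 0,"ay": 0,"az": 0},{"claw": 0,"x": 0,"y": 0,"z": 0.5,"ax": 0,"ay": 0,"az": 0},{"claw": 0,"x": 0,"y": 0,"z": 0.5,"ax": 0,"ay": 0,"az": 0},{"claw": 0,"x": 0,"y": 0,"z": 0.5,"ax": 0,"ay": 0,"az": 0},{"claw": 0,"x": 0,"y": 0,"z": 0.5,"ax": 0,"ay": 0,"az": 0},{"claw": 0,"x": 0,"y": 0,"z": 0.5,"ax": 0,"ay": 0,"az": 0},{"claw": 0,"x": 0,"y": 0,"z": 0.5,"ax": 0,"ay": 0,"az": 0}])

```text
clock: 23.3
eef_pos: [0.4879, -0.1869, 0.2314]
tool_rot: [-0.704, 0.068, -0.066, 0.704]
force: [1.0, -0.8, -10.1]
width: 0.023
```

jog_arm(plan=[{"claw": 0,"x": 0,"y": 0,"z": 0.5,"ax": 0,"ay": 0,"az": 0},{"claw": 0,"x": 0,"y": 0,"z": 0.5,"ax": 0,"ay": 0,"az": 0},{"claw": 0,"x": 0,"y": 0,"z": 0.5,"ax": 0,"ay": 0,"az": 0},{"claw": 0,"x": 0,"y": 0,"z": 0.5,"ax": 0,"ay": 0,"az": 0},{"claw": 0,"x": 0,"y": 0,"z": 0.5,"ax": 0,"ay": 0,"az": 0},{"claw": 0,"x": 0,"y": 0,"z": 0,"ax": 0,"ay": 0,"az": 0},{"claw": 0,"x": 0,"y": 0,"z": 0,"ax": 0,"ay": 0,"az": 0},{"claw": 0,"x": 0,"y": 0,"z": 0,"ax": 0,"ay": 0,"az": 0}])

```text
clock: 23.97
eef_pos: [0.489, -0.1874, 0.2354]
tool_rot: [-0.704, 0.067, -0.067, 0.704]
force: [-0.3, -0.1, -10.1]
width: 0.0233
```

Run:
```python
from h import *
s=st(); d=s['eef_pos'][:2]-M; print(d@e,d@u)
p=robot.get_image('side'); lidtilt(p); s=st()
crop(p,'s14',270,450,100,250,4)
```

```text
t 23.97 eef [ 0.489  -0.1874  0.2354] F [ -0.3499  -0.0844 -10.1111] T [-0.0231 -0.0398 -0.0424] w 0.0233 jaw 79.12 down [ 0.0001  0.0001 -1.    ]
-0.0010200175699544905 0.024392131360160413
plane dz/dE -0.0010 dz/dU -0.0054 z0 0.1235 n 3496 res 0.00150
t 24.02 eef [ 0.489  -0.1873  0.2353] F [-0.8669  0.6245 -9.5481] T [ 0.0635 -0.0163 -0.0475] w 0.0234 jaw 79.12 down [-0.      0.0001 -1.    ]
```

View pics/s14.png

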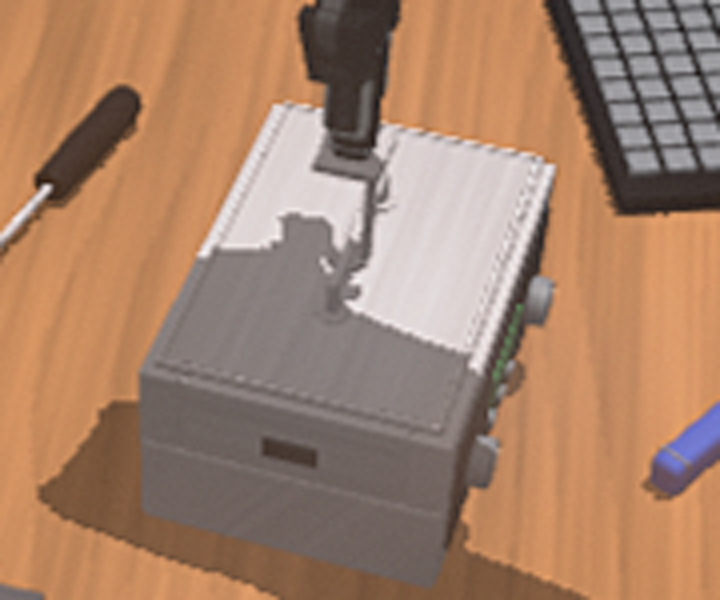

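Now it hangs level: 4.3 mm up, tilt −0.005 rad. I'll lift fully, smoothly.

jog_arm(plan=[{"claw": 0,"x": 0,"y": 0,"z": 0.5,"ax": 0,"ay": 0,"az": 0},{"claw": 0,"x": 0,"y": 0,"z": 1,"ax": 0,"ay": 0,"az": 0},{"claw": 0,"x": 0,"y": 0,"z": 1.5,"ax": 0,"ay": 0,"az": 0},{"claw": 0,"x": 0,"y": 0,"z": 2,"ax": 0,"ay": 0,"az": 0},{"claw": 0,"x": 0,"y": 0,"z": 2,"ax": 0,"ay": 0,"az": 0},{"claw": 0,"x": 0,"y": 0,"z": 1.5,"ax": 0,"ay": 0,"az": 0},{"claw": 0,"x": 0,"y": 0,"z": 1,"ax": 0,"ay": 0,"az": 0},{"claw": 0,"x": 0,"y": 0,"z": 0.5,"ax": 0,"ay": 0,"az": 0}])

```text
clock: 24.68
eef_pos: [0.4891, -0.1874, 0.2456]
tool_rot: [-0.704, 0.067, -0.067, 0.704]
force: [-0.0, -0.5, -9.4]
width: 0.023
```

Run:
```python
from h import *
p=robot.get_image('side'); lidtilt(p,.12,.145); s=st()
```

```text
plane dz/dE -0.0006 dz/dU -0.0055 z0 0.1338 n 3512 res 0.00148
t 24.73 eef [ 0.4891 -0.1874  0.2456] F [ 0.5     0.4958 -9.7783] T [ 0.0302 -0.0668 -0.0574] w 0.0231 jaw 79.13 down [ 0.0004  0.     -1.    ]
```

jog_arm(plan=[{"claw": 0,"x": 0,"y": 0,"z": 1,"ax": 0,"ay": 0,"az": 0},{"claw": 0,"x": 0,"y": 0,"z": 2,"ax": 0,"ay": 0,"az": 0},{"claw": 0,"x": 0,"y": 0,"z": 3,"ax": 0,"ay": 0,"az": 0},{"claw": 0,"x": 0,"y": 0,"z": 4,"ax": 0,"ay": 0,"az": 0},{"claw": 0,"x": 0,"y": 0,"z": 4,"ax": 0,"ay": 0,"az": 0},{"claw": 0,"x": 0,"y": 0,"z": 4,"ax": 0,"ay": 0,"az": 0},{"claw": 0,"x": 0,"y": 0,"z": 4,"ax": 0,"ay": 0,"az": 0},{"claw": 0,"x": 0,"y": 0,"z": 4,"ax": 0,"ay": 0,"az": 0}])

```text
clock: 25.4
eef_pos: [0.4891, -0.1874, 0.2719]
tool_rot: [-0.704, 0.067, -0.067, 0.704]
force: [0.2, 0.0, -10.8]
width: 0.0231
```

jog_arm(plan=[{"claw": 0,"x": 0,"y": 0,"z": 4,"ax": 0,"ay": 0,"az": 0},{"claw": 0,"x": 0,"y": 0,"z": 4,"ax": 0,"ay": 0,"az": 0},{"claw": 0,"x": 0,"y": 0,"z": 4,"ax": 0,"ay": 0,"az": 0},{"claw": 0,"x": 0,"y": 0,"z": 3,"ax": 0,"ay": 0,"az": 0},{"claw": 0,"x": 0,"y": 0,"z": 2,"ax": 0,"ay": 0,"az": 0},{"claw": 0,"x": 0,"y": 0,"z": 1,"ax": 0,"ay": 0,"az": 0},{"claw": 0,"x": 0,"y": 0,"z": 0,"ax": 0,"ay": 0,"az": 0},{"claw": 0,"x": 0,"y": 0,"z": 0,"ax": 0,"ay": 0,"az": 0}])

```text
clock: 26.07
eef_pos: [0.489, -0.1873, 0.2892]
tool_rot: [-0.704, 0.067, -0.067, 0.704]
force: [0.7, 0.4, -10.9]
width: 0.0232
```

Run:
```python
from h import *
p=robot.get_image('side'); save(p,'s15'); c=lidtilt(p,.16,.2); s=st(); d=s['eef_pos'][:2]-M; print(d@e,d@u)
W=cloud(p);m=(abs(W[...,2]-c[2])<.012)&(W[...,0]<.62)&(W[...,0]>.35)&(W[...,1]<-.05); r=cv2.minAreaRect((W[m][:,:2]*1000).astype(np.float32)); print(r)
```

```text
plane dz/dE -0.0008 dz/dU -0.0055 z0 0.1774 n 3627 res 0.00134
t 26.12 eef [ 0.4889 -0.1873  0.2891] F [-0.674   0.3998 -9.7683] T [-0.0053  0.011  -0.0132] w 0.0231 jaw 79.13 down [-0.0004  0.0002 -1.    ]
-0.0011569846200668245 0.024461711684990985
((484.8016357421875, -210.24264526367188), (224.2021942138672, 150.28317260742188), 79.84868621826172)
```

View pics/s15.png

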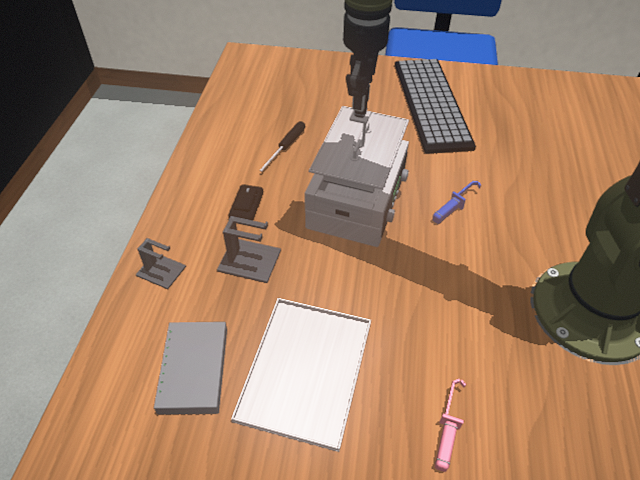

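jog_arm(plan=[{"claw": 0,"x": 0.2,"y": 1.5,"z": 0,"ax": 0,"ay": 0,"az": 0},{"claw": 0,"x": 0.3,"y": 3,"z": 0,"ax": 0,"ay": 0,"az": 0},{"claw": 0,"x": 0.5,"y": 4.5,"z": 0,"ax": 0,"ay": 0,"az": 0},{"claw": 0,"x": 0.6,"y": 6,"z": 0,"ax": 0,"ay": 0,"az": 0},{"claw": 0,"x": 0.8,"y": 7.5,"z": 0,"ax": 0,"ay": 0,"az": 0},{"claw": 0,"x": 0.9,"y": 9,"z": 0,"ax": 0,"ay": 0,"az": 0},{"claw": 0,"x": 1.1,"y": 10.5,"z": 0,"ax": 0,"ay": 0,"az": 0},{"claw": 0,"x": 1.2,"y": 12,"z": 0,"ax": 0,"ay": 0,"az": 0}])

```text
clock: 26.78
eef_pos: [0.4947, -0.1322, 0.2894]
tool_rot: [-0.704, 0.067, -0.067, 0.704]
force: [0.1, 0.1, -10.1]
width: 0.0232
```

jog_arm(plan=[{"claw": 0,"x": 1.4,"y": 13.5,"z": 0,"ax": 0,"ay": 0,"az": 0.0026},{"claw": 0,"x": 1.6,"y": 15,"z": 0,"ax": 0,"ay": 0,"az": 0.0026},{"claw": 0,"x": 1.6,"y": 15,"z": 0,"ax": 0,"ay": 0,"az": 0.0026},{"claw": 0,"x": 1.6,"y": 15,"z": 0,"ax": 0,"ay": 0,"az": 0.0026},{"claw": 0,"x": 1.6,"y": 15,"z": 0,"ax": 0,"ay": 0,"az": 0.0026},{"claw": 0,"x": 1.6,"y": 15,"z": 0,"ax": 0,"ay": 0,"az": 0.0026},{"claw": 0,"x": 1.6,"y": 15,"z": 0,"ax": 0,"ay": 0,"az": 0.0026},{"claw": 0,"x": 1.6,"y": 15,"z": 0,"ax": 0,"ay": 0,"az": 0.0026}])

```text
clock: 27.45
eef_pos: [0.5071, -0.0128, 0.2893]
tool_rot: [-0.704, 0.059, -0.059, 0.705]
force: [-0.1, 0.8, -10.4]
width: 0.0229
```

jog_arm(plan=[{"claw": 0,"x": 1.6,"y": 15,"z": 0,"ax": 0,"ay": 0,"az": 0.0026},{"claw": 0,"x": 1.6,"y": 15,"z": 0,"ax": 0,"ay": 0,"az": 0.0026},{"claw": 0,"x": 1.6,"y": 15,"z": 0,"ax": 0,"ay": 0,"az": 0.0026},{"claw": 0,"x": 1.6,"y": 15,"z": 0,"ax": 0,"ay": 0,"az": 0.0026},{"claw": 0,"x": 1.6,"y": 15,"z": 0,"ax": 0,"ay": 0,"az": 0.0026},{"claw": 0,"x": 1.6,"y": 15,"z": 0,"ax": 0,"ay": 0,"az": 0.0026},{"claw": 0,"x": 1.6,"y": 15,"z": 0,"ax": 0,"ay": 0,"az": 0.0026},{"claw": 0,"x": 1.6,"y": 15,"z": 0,"ax": 0,"ay": 0,"az": 0.0026}])

```text
clock: 28.12
eef_pos: [0.5202, 0.1067, 0.2893]
tool_rot: [-0.705, 0.052, -0.052, 0.705]
force: [0.8, 0.1, -10.7]
width: 0.0228
```

jog_arm(plan=[{"claw": 0,"x": 1.6,"y": 15,"z": 0,"ax": 0,"ay": 0,"az": 0.0026},{"claw": 0,"x": 1.6,"y": 15,"z": 0,"ax": 0,"ay": 0,"az": 0.0026},{"claw": 0,"x": 1.4,"y": 13.5,"z": 0,"ax": 0,"ay": 0,"az": 0.0026},{"claw": 0,"x": 1.2,"y": 12,"z": 0,"ax": 0,"ay": 0,"az": 0.0026},{"claw": 0,"x": 1.1,"y": 10.5,"z": 0,"ax": 0,"ay": 0,"az": 0.0026},{"claw": 0,"x": 0.9,"y": 9,"z": 0,"ax": 0,"ay": 0,"az": 0.0026},{"claw": 0,"x": 0.8,"y": 7.5,"z": 0,"ax": 0,"ay": 0,"az": 0.0026},{"claw": 0,"x": 0.6,"y": 6.5,"z": 0,"ax": 0,"ay": 0,"az": 0.0026}])

```text
clock: 28.78
eef_pos: [0.5294, 0.1947, 0.2892]
tool_rot: [0.706, -0.045, 0.045, -0.706]
force: [0.3, 0.5, -9.9]
width: 0.0229
```

jog_arm(plan=[{"claw": 0,"x": 0.6,"y": 6.5,"z": 0,"ax": 0,"ay": 0,"az": 0},{"claw": 0,"x": 0.6,"y": 6.5,"z": 0,"ax": 0,"ay": 0,"az": 0},{"claw": 0,"x": 0.6,"y": 6,"z": 0,"ax": 0,"ay": 0,"az": 0},{"claw": 0,"x": 0.5,"y": 6,"z": 0,"ax": 0,"ay": 0,"az": 0},{"claw": 0,"x": 0.4,"y": 5.5,"z": 0,"ax": 0,"ay": 0,"az": 0},{"claw": 0,"x": 0.4,"y": 4,"z": 0,"ax": 0,"ay": 0,"az": 0},{"claw": 0,"x": 0.2,"y": 3,"z": 0,"ax": 0,"ay": 0,"az": 0},{"claw": 0,"x": 0.1,"y": 1.7,"z": 0,"ax": 0,"ay": 0,"az": 0}])

```text
clock: 29.45
eef_pos: [0.5326, 0.2339, 0.2893]
tool_rot: [-0.706, 0.045, -0.045, 0.706]
force: [0.2, 0.2, -10.3]
width: 0.0229
```

Run:
```python
from h import *
p=robot.get_image('side'); save(p,'s16'); s=st(); c=lidtilt(p,.15,.2,c=np.array([.530,.210]))
W=cloud(p);m=(abs(W[...,2]-c[2])<.012)&(W[...,0]<.72)&(W[...,0]>.35)&(W[...,1]>.05)&(W[...,1]<.36); r=cv2.minAreaRect((W[m][:,:2]*1000).astype(np.float32)); print(r)
```

```text
t 29.5 eef [0.5326 0.234  0.2892] F [  0.1974   1.3957 -11.1918] T [ 0.1521 -0.0425  0.0402] w 0.023 jaw 82.74 down [-0.0001  0.0002 -1.    ]
plane dz/dE -0.0011 dz/dU 0.0043 z0 0.1772 n 7622 res 0.00125
((529.8737182617188, 210.1402587890625), (221.46559143066406, 150.60293579101562), 83.46571350097656)
```

View pics/s16.png

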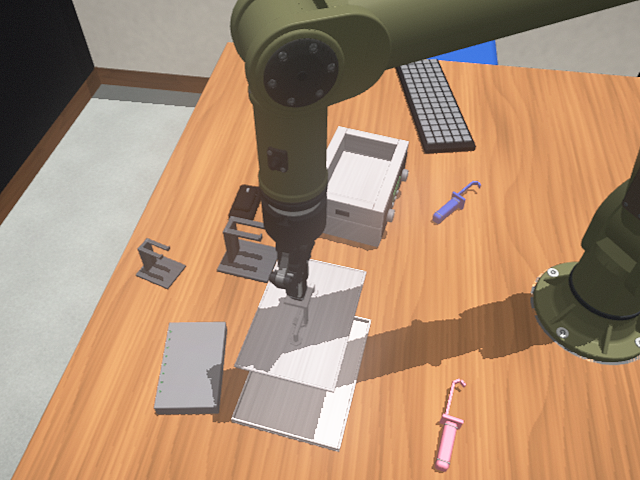

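jog_arm(plan=[{"claw": 0,"x": 0,"y": 0,"z": -2,"ax": 0,"ay": 0,"az": 0},{"claw": 0,"x": 0,"y": 0,"z": -5,"ax": 0,"ay": 0,"az": 0},{"claw": 0,"x": 0,"y": 0,"z": -8,"ax": 0,"ay": 0,"az": 0},{"claw": 0,"x": 0,"y": 0,"z": -11,"ax": 0,"ay": 0,"az": 0},{"claw": 0,"x": 0,"y": 0,"z": -13,"ax": 0,"ay": 0,"az": 0},{"claw": 0,"x": 0,"y": 0,"z": -14,"ax": 0,"ay": 0,"az": 0},{"claw": 0,"x": 0,"y": 0,"z": -14,"ax": 0,"ay": 0,"az": 0},{"claw": 0,"x": 0,"y": 0,"z": -13,"ax": 0,"ay": 0,"az": 0}])

```text
clock: 30.17
eef_pos: [0.5319, 0.2328, 0.2071]
tool_rot: [0.706, -0.046, 0.045, -0.705]
force: [0.1, 0.1, -10.8]
width: 0.0232
```

jog_arm(plan=[{"claw": 0,"x": 0,"y": 0,"z": -11,"ax": 0,"ay": 0,"az": 0},{"claw": 0,"x": 0,"y": 0,"z": -9,"ax": 0,"ay": 0,"az": 0},{"claw": 0,"x": 0,"y": 0,"z": -7,"ax": 0,"ay": 0,"az": 0},{"claw": 0,"x": 0,"y": 0,"z": -5,"ax": 0,"ay": 0,"az": 0},{"claw": 0,"x": 0,"y": 0,"z": -3,"ax": 0,"ay": 0,"az": 0},{"claw": 0,"x": 0,"y": 0,"z": -2,"ax": 0,"ay": 0,"az": 0},{"claw": 0,"x": 0,"y": 0,"z": -1,"ax": 0,"ay": 0,"az": 0},{"claw": 0,"x": 0,"y": 0,"z": 0,"ax": 0,"ay": 0,"az": 0}])

```text
clock: 30.83
eef_pos: [0.5329, 0.2334, 0.1717]
tool_rot: [-0.706, 0.045, -0.045, 0.706]
force: [0.1, 0.2, -10.0]
width: 0.023
```

Run:
```python
from h import *
p=robot.get_image('side'); save(p,'s17'); s=st(); c=lidtilt(p,.04,.08,c=np.array([.530,.210]))
W=cloud(p);m=(abs(W[...,2]-c[2])<.012)&(W[...,0]<.72)&(W[...,0]>.35)&(W[...,1]>.05)&(W[...,1]<.36); r=cv2.minAreaRect((W[m][:,:2]*1000).astype(np.float32)); print(r)
```

```text
t 30.88 eef [0.5329 0.2335 0.1718] F [-0.523  -0.4966 -9.3858] T [-0.0163  0.0096  0.0142] w 0.0235 jaw 82.7 down [ 0.0008  0.0004 -1.    ]
plane dz/dE 0.0019 dz/dU -0.0042 z0 0.0598 n 6451 res 0.00149
((530.1636352539062, 209.732177734375), (221.39218139648438, 150.52651977539062), 83.30464172363281)
```

View pics/s17.png

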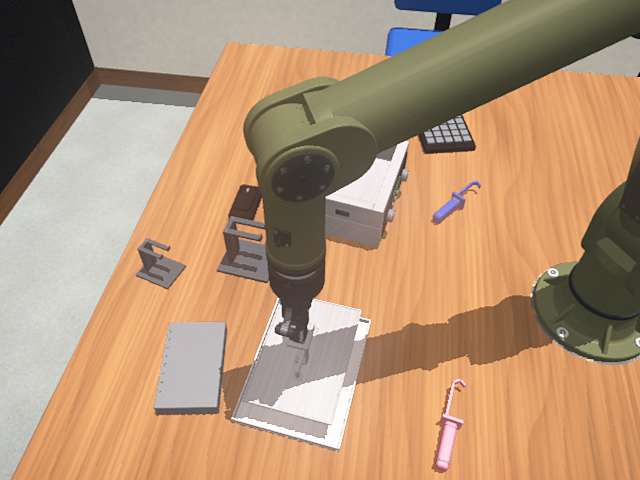

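jog_arm(plan=[{"claw": 0,"x": 0,"y": 0,"z": -1,"ax": 0,"ay": 0,"az": 0},{"claw": 0,"x": 0,"y": 0,"z": -2,"ax": 0,"ay": 0,"az": 0},{"claw": 0,"x": 0,"y": 0,"z": -2,"ax": 0,"ay": 0,"az": 0},{"claw": 0,"x": 0,"y": 0,"z": -1.5,"ax": 0,"ay": 0,"az": 0},{"claw": 0,"x": 0,"y": 0,"z": -1,"ax": 0,"ay": 0,"az": 0},{"claw": 0,"x": 0,"y": 0,"z": -0.7,"ax": 0,"ay": 0,"az": 0},{"claw": 0,"x": 0,"y": 0,"z": -0.6,"ax": 0,"ay": 0,"az": 0},{"claw": 0,"x": 0,"y": 0,"z": -0.6,"ax": 0,"ay": 0,"az": 0}])

```text
clock: 31.55
eef_pos: [0.5327, 0.2334, 0.1619]
tool_rot: [-0.706, 0.045, -0.045, 0.706]
force: [-0.7, 0.0, -10.5]
width: 0.0232
```

jog_arm(plan=[{"claw": 0,"x": 0,"y": 0,"z": -0.6,"ax": 0,"ay": 0,"az": 0},{"claw": 0,"x": 0,"y": 0,"z": -0.6,"ax": 0,"ay": 0,"az": 0},{"claw": 0,"x": 0,"y": 0,"z": -0.6,"ax": 0,"ay": 0,"az": 0},{"claw": 0,"x": 0,"y": 0,"z": -0.6,"ax": 0,"ay": 0,"az": 0},{"claw": 0,"x": 0,"y": 0,"z": -0.6,"ax": 0,"ay": 0,"az": 0},{"claw": 0,"x": 0,"y": 0,"z": -0.6,"ax": 0,"ay": 0,"az": 0},{"claw": 0,"x": 0,"y": 0,"z": -0.6,"ax": 0,"ay": 0,"az": 0},{"claw": 0,"x": 0,"y": 0,"z": -0.6,"ax": 0,"ay": 0,"az": 0}])

```text
clock: 32.22
eef_pos: [0.5333, 0.2338, 0.1585]
tool_rot: [-0.705, 0.044, -0.046, 0.706]
force: [-0.5, -0.2, -2.5]
width: 0.0229
```

Run:
```python
from h import *
p=robot.get_image('side'); s=st(); c=lidtilt(p,.03,.07,c=np.array([.530,.210]))
```

```text
t 32.27 eef [0.5334 0.2339 0.1584] F [-0.2968  0.2378 -1.5414] T [-0.0953  0.2456 -0.0038] w 0.0231 jaw 82.71 down [ 0.0022  0.0015 -1.    ]
plane dz/dE 0.0006 dz/dU -0.0001 z0 0.0471 n 6281 res 0.00152
```

jog_arm(plan=[{"claw": 0,"x": 0,"y": 0,"z": 0,"ax": 0,"ay": 0,"az": 0},{"claw": 0,"x": 0,"y": 0,"z": -0.5,"ax": 0,"ay": 0,"az": 0},{"claw": 0,"x": 0,"y": 0,"z": -1,"ax": 0,"ay": 0,"az": 0},{"claw": 0,"x": 0,"y": 0,"z": -1,"ax": 0,"ay": 0,"az": 0},{"claw": 0,"x": 0,"y": 0,"z": -1,"ax": 0,"ay": 0,"az": 0},{"claw": 0,"x": 0,"y": 0,"z": -1,"ax": 0,"ay": 0,"az": 0},{"claw": 0,"x": 0,"y": 0,"z": 0,"ax": 0,"ay": 0,"az": 0},{"claw": 0,"x": 0,"y": 0,"z": 0,"ax": 0,"ay": 0,"az": 0}])

```text
clock: 32.93
eef_pos: [0.5326, 0.2333, 0.1525]
tool_rot: [0.706, -0.045, 0.045, -0.706]
force: [0.1, -0.1, -2.9]
width: 0.0231
```

Run:
```python
from h import *
p=robot.get_image('side'); s=st(); c=lidtilt(p,.03,.07,c=np.array([.530,.210])); crop(p,'s18',220,390,280,450,4)
print([(round(d['p'],2),np.round(d['at'],4)) for d in robot.tip_of(p,'lid_bar')],[(round(d['p'],2),np.round(d['at'],4)) for d in robot.tip_of(p,'lifter_saddle')])
```

```text
t 32.98 eef [0.5326 0.2334 0.1526] F [-0.0084  0.1138 -2.0352] T [0.0361 0.0106 0.0232] w 0.0232 jaw 82.7 down [-0.  0. -1.]
plane dz/dE -0.0003 dz/dU -0.0001 z0 0.0471 n 6297 res 0.00151
[(0.81, array([0.529 , 0.2074, 0.0675]))] [(0.92, array([ 0.2135, -0.2982,  0.0214])), (0.8, array([0.5323, 0.2331, 0.0539])), (0.7, array([0.2614, 0.2022, 0.0166]))]
```

View pics/s18.png

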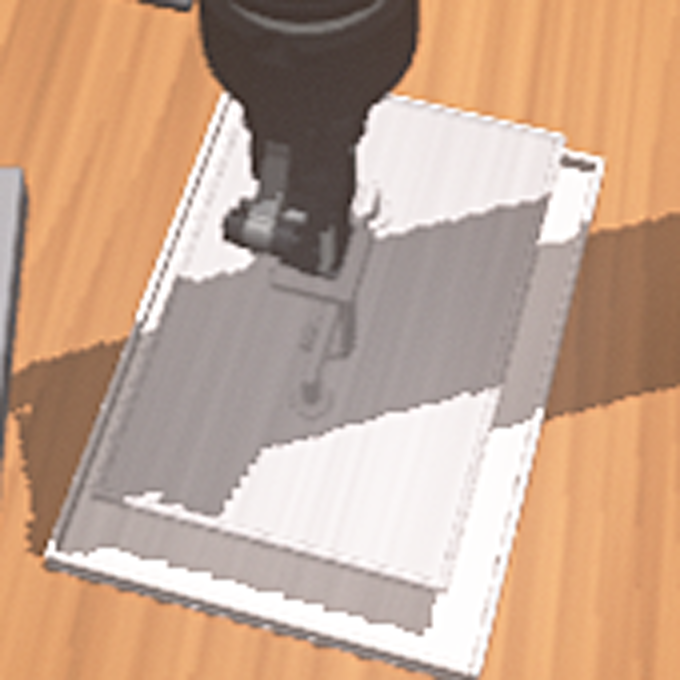

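jog_arm(plan=[{"claw": 0,"x": 0,"y": 0,"z": -1,"ax": 0,"ay": 0,"az": 0},{"claw": 0,"x": 0,"y": 0,"z": -1,"ax": 0,"ay": 0,"az": 0},{"claw": 0,"x": 0,"y": 0,"z": -1,"ax": 0,"ay": 0,"az": 0},{"claw": 0,"x": 0,"y": 0,"z": -0.6,"ax": 0,"ay": 0,"az": 0},{"claw": 0,"x": 0,"y": 0,"z": 0,"ax": 0,"ay": 0,"az": 0},{"claw": 0,"x": 0,"y": 0,"z": 0,"ax": 0,"ay": 0,"az": 0},{"claw": 0,"x": 0,"y": 0,"z": 0,"ax": 0,"ay": 0,"az": 0},{"claw": 0,"x": 0,"y": 0,"z": 0,"ax": 0,"ay": 0,"az": 0}])

```text
clock: 33.75
eef_pos: [0.5327, 0.2334, 0.1491]
tool_rot: [-0.706, 0.045, -0.045, 0.706]
force: [0.3, -0.7, -0.7]
width: 0.0231
```

jog_arm(plan=[{"claw": 0,"x": 0,"y": 0,"z": -0.5,"ax": 0,"ay": 0,"az": 0},{"claw": 0,"x": 0,"y": 0,"z": -0.5,"ax": 0,"ay": 0,"az": 0},{"claw": 0,"x": 0,"y": 0,"z": 0,"ax": 0,"ay": 0,"az": 0},{"claw": 0,"x": 0,"y": 0,"z": 0,"ax": 0,"ay": 0,"az": 0},{"claw": 0,"x": 0,"y": 0,"z": 0,"ax": 0,"ay": 0,"az": 0},{"claw": 0,"x": 0,"y": 0,"z": 0,"ax": 0,"ay": 0,"az": 0},{"claw": 0,"x": 0,"y": 0,"z": 0,"ax": 0,"ay": 0,"az": 0},{"claw": 0,"x": 0,"y": 0,"z": 0,"ax": 0,"ay": 0,"az": 0}])

```text
clock: 34.42
eef_pos: [0.5326, 0.2334, 0.1481]
tool_rot: [-0.706, 0.045, -0.045, 0.706]
force: [-0.5, -0.6, -1.8]
width: 0.0231
```

jog_arm(plan=[{"claw": 0,"x": 0,"y": 0,"z": -0.5,"ax": 0,"ay": 0,"az": 0},{"claw": 0,"x": 0,"y": 0,"z": 0,"ax": 0,"ay": 0,"az": 0},{"claw": 0,"x": 0,"y": 0,"z": 0,"ax": 0,"ay": 0,"az": 0},{"claw": 0,"x": 0,"y": 0,"z": 0,"ax": 0,"ay": 0,"az": 0},{"claw": 0,"x": 0,"y": 0,"z": 0,"ax": 0,"ay": 0,"az": 0},{"claw": 0,"x": 0,"y": 0,"z": 0,"ax": 0,"ay": 0,"az": 0},{"claw": 0,"x": 0,"y": 0,"z": 0,"ax": 0,"ay": 0,"az": 0},{"claw": 0,"x": 0,"y": 0,"z": 0,"ax": 0,"ay": 0,"az": 0}])

```text
clock: 35.08
eef_pos: [0.5326, 0.2334, 0.1476]
tool_rot: [-0.706, 0.045, -0.045, 0.706]
force: [0.3, 1.1, -2.1]
width: 0.0231
```

jog_arm(plan=[{"claw": 0,"x": 0,"y": 0,"z": -0.5,"ax": 0,"ay": 0,"az": 0},{"claw": 0,"x": 0,"y": 0,"z": 0,"ax": 0,"ay": 0,"az": 0},{"claw": 0,"x": 0,"y": 0,"z": 0,"ax": 0,"ay": 0,"az": 0},{"claw": 0,"x": 0,"y": 0,"z": 0,"ax": 0,"ay": 0,"az": 0},{"claw": 0,"x": 0,"y": 0,"z": 0,"ax": 0,"ay": 0,"az": 0},{"claw": 0,"x": 0,"y": 0,"z": 0,"ax": 0,"ay": 0,"az": 0},{"claw": 0,"x": 0,"y": 0,"z": 0,"ax": 0,"ay": 0,"az": 0},{"claw": 0,"x": 0,"y": 0,"z": 0,"ax": 0,"ay": 0,"az": 0}])

```text
clock: 35.75
eef_pos: [0.5326, 0.2334, 0.1471]
tool_rot: [-0.706, 0.045, -0.045, 0.706]
force: [-0.3, 0.5, -1.4]
width: 0.0226
```

jog_arm(plan=[{"claw": 0,"x": 0,"y": 0,"z": -0.6,"ax": 0,"ay": 0,"az": 0},{"claw": 0,"x": 0,"y": 0,"z": 0,"ax": 0,"ay": 0,"az": 0},{"claw": 0,"x": 0,"y": 0,"z": 0,"ax": 0,"ay": 0,"az": 0},{"claw": 0,"x": 0,"y": 0,"z": 0,"ax": 0,"ay": 0,"az": 0},{"claw": 0,"x": 0,"y": 0,"z": 0,"ax": 0,"ay": 0,"az": 0},{"claw": 0,"x": 0,"y": 0,"z": 0,"ax": 0,"ay": 0,"az": 0},{"claw": 0,"x": 0,"y": 0,"z": 0,"ax": 0,"ay": 0,"az": 0},{"claw": 0,"x": 0,"y": 0,"z": 0,"ax": 0,"ay": 0,"az": 0}])

```text
clock: 36.42
eef_pos: [0.5328, 0.2334, 0.1467]
tool_rot: [-0.706, 0.045, -0.045, 0.706]
force: [-0.6, -0.0, 1.6]
width: 0.0231
```

jog_arm(plan=[{"claw": 0,"x": 0,"y": 0,"z": 1,"ax": 0,"ay": 0,"az": 0},{"claw": 0,"x": 0,"y": 0,"z": 0.9,"ax": 0,"ay": 0,"az": 0},{"claw": 0,"x": 0,"y": 0,"z": 0,"ax": 0,"ay": 0,"az": 0},{"claw": 0,"x": -1,"y": 0.1,"z": 0,"ax": 0,"ay": 0,"az": 0},{"claw": 0,"x": -1.5,"y": 0.2,"z": 0,"ax": 0,"ay": 0,"az": 0},{"claw": 0,"x": -2,"y": 0.2,"z": 0,"ax": 0,"ay": 0,"az": 0},{"claw": 0,"x": -2,"y": 0.2,"z": 0,"ax": 0,"ay": 0,"az": 0},{"claw": 0,"x": -1.5,"y": 0.2,"z": 0,"ax": 0,"ay": 0,"az": 0}])

```text
clock: 37.08
eef_pos: [0.5242, 0.2343, 0.1483]
tool_rot: [-0.706, 0.045, -0.045, 0.706]
force: [0.0, -0.3, -1.5]
width: 0.0231
```

Run:
```python
from h import *
s=st()
```

```text
t 37.08 eef [0.5242 0.2343 0.1483] F [ 0.0162 -0.3026 -1.4561] T [-0.0153  0.0298 -0.0351] w 0.0231 jaw 82.71 down [-0.0002  0.0001 -1.    ]
```

jog_arm(plan=[{"claw": 0,"x": -2,"y": 0.2,"z": 0,"ax": 0,"ay": 0,"az": 0},{"claw": 0,"x": -2,"y": 0.2,"z": 0,"ax": 0,"ay": 0,"az": 0},{"claw": 0,"x": -2,"y": 0.3,"z": 0,"ax": 0,"ay": 0,"az": 0},{"claw": 0,"x": -2,"y": 0.2,"z": 0,"ax": 0,"ay": 0,"az": 0},{"claw": 0,"x": -2,"y": 0.2,"z": 0,"ax": 0,"ay": 0,"az": 0},{"claw": 0,"x": -2,"y": 0.3,"z": 0,"ax": 0,"ay": 0,"az": 0},{"claw": 0,"x": -2,"y": 0.2,"z": 0,"ax": 0,"ay": 0,"az": 0},{"claw": 0,"x": -2,"y": 0.3,"z": 0,"ax": 0,"ay": 0,"az": 0}])

```text
clock: 37.75
eef_pos: [0.5084, 0.2361, 0.1484]
tool_rot: [-0.706, 0.045, -0.045, 0.706]
force: [0.2, -0.4, -2.5]
width: 0.0228
```

Run:
```python
from h import *
p=robot.get_image('side'); s=st(); c=lidtilt(p,.03,.07,c=np.array([.530,.210])); crop(p,'s19',220,390,280,450,4)
```

```text
t 37.8 eef [0.508  0.2363 0.1483] F [-1.0914  0.1918 -1.5212] T [ 0.0467  0.0653 -0.0447] w 0.0231 jaw 82.72 down [-0.0004  0.0001 -1.    ]
plane dz/dE 0.0013 dz/dU -0.0000 z0 0.0471 n 6396 res 0.00152
```

View pics/s19.png

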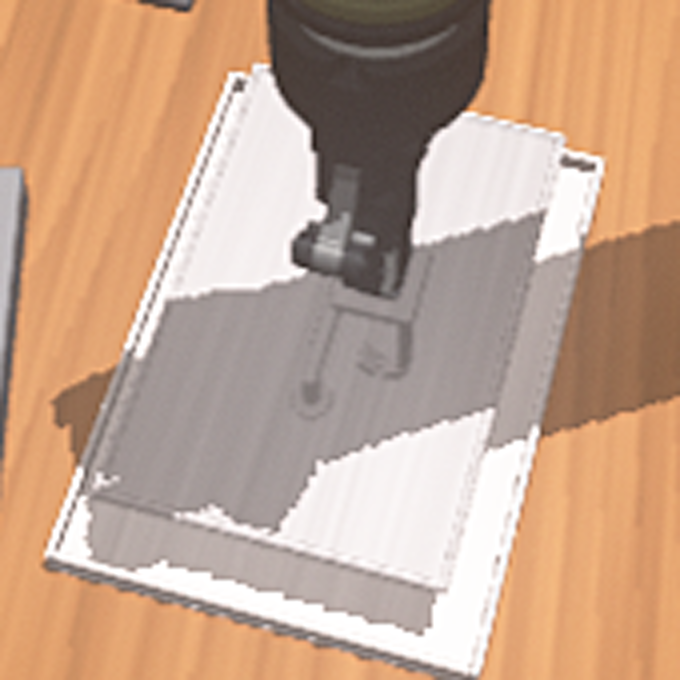

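jog_arm(plan=[{"claw": 0,"x": -3,"y": 0.4,"z": 0,"ax": 0,"ay": 0,"az": 0},{"claw": 0,"x": -2,"y": 0.2,"z": 1,"ax": 0,"ay": 0,"az": 0},{"claw": 0,"x": 0,"y": 0,"z": 4,"ax": 0,"ay": 0,"az": 0},{"claw": 0,"x": 0,"y": 0,"z": 8,"ax": 0,"ay": 0,"az": 0},{"claw": 0,"x": 0,"y": 0,"z": 12,"ax": 0,"ay": 0,"az": 0},{"claw": 0,"x": 0,"y": 0,"z": 14,"ax": 0,"ay": 0,"az": 0},{"claw": 0,"x": 2,"y": -6,"z": 10,"ax": 0,"ay": 0,"az": 0},{"claw": 0,"x": 5,"y": -14,"z": 5,"ax": 0,"ay": 0,"az": 0}])

```text
clock: 38.47
eef_pos: [0.5111, 0.2191, 0.2053]
tool_rot: [-0.705, 0.043, -0.045, 0.707]
force: [0.3, -0.3, -1.5]
width: 0.0236
```

Run:
```python
from h import *
p=robot.get_image('side'); s=st(); c=lidtilt(p,.03,.07,c=np.array([.530,.210])); save(p,'s20')
W=cloud(p);m=(abs(W[...,2]-c[2])<.012)&(W[...,0]<.72)&(W[...,0]>.35)&(W[...,1]>.05)&(W[...,1]<.36); r=cv2.minAreaRect((W[m][:,:2]*1000).astype(np.float32)); print(r)
```

```text
t 38.52 eef [0.5134 0.2136 0.2058] F [ 1.4243 -3.3385  0.0103] T [-0.3159 -0.1354  0.0072] w 0.0232 jaw 82.57 down [ 0.0051 -0.     -1.    ]
plane dz/dE 0.0001 dz/dU 0.0002 z0 0.0472 n 6812 res 0.00152
((529.980224609375, 209.43382263183594), (221.47821044921875, 150.49462890625), 83.36473846435547)
```

jog_arm(plan=[{"claw": 0,"x": 8,"y": -25,"z": 0,"ax": 0,"ay": 0,"az": 0},{"claw": 0,"x": 10,"y": -30,"z": 0,"ax": 0,"ay": 0,"az": 0},{"claw": 0,"x": 10,"y": -32,"z": 0,"ax": 0,"ay": 0,"az": 0},{"claw": 0,"x": 10,"y": -32,"z": 0,"ax": 0,"ay": 0,"az": 0},{"claw": 0,"x": 10,"y": -32,"z": 0,"ax": 0,"ay": 0,"az": 0},{"claw": 0,"x": 10,"y": -30,"z": 0,"ax": 0,"ay": 0,"az": 0},{"claw": 0,"x": 8,"y": -24,"z": 0,"ax": 0,"ay": 0,"az": 0},{"claw": 0,"x": 2,"y": -12,"z": 0,"ax": 0,"ay": 0,"az": 0}])

```text
clock: 39.18
eef_pos: [0.5796, -0.0055, 0.203]
tool_rot: [0.706, -0.047, 0.048, -0.705]
force: [0.5, 0.4, -2.1]
width: 0.0231
```

jog_arm(plan=[{"claw": 0,"x": 0,"y": 0,"z": -5,"ax": 0,"ay": 0,"az": 0},{"claw": 0,"x": 0,"y": 0,"z": -9,"ax": 0,"ay": 0,"az": 0},{"claw": 0,"x": 0,"y": 0,"z": -11,"ax": 0,"ay": 0,"az": 0},{"claw": 0,"x": 0,"y": 0,"z": -11,"ax": 0,"ay": 0,"az": 0},{"claw": 0,"x": 0,"y": 0,"z": -9,"ax": 0,"ay": 0,"az": 0},{"claw": 0,"x": 0,"y": 0,"z": -5,"ax": 0,"ay": 0,"az": 0},{"claw": 0,"x": 0,"y": 0,"z": -2,"ax": 0,"ay": 0,"az": 0},{"claw": 0,"x": 0,"y": 0,"z": 0,"ax": 0,"ay": 0,"az": 0}])

```text
clock: 39.85
eef_pos: [0.5782, 0.0002, 0.1495]
tool_rot: [0.706, -0.045, 0.044, -0.706]
force: [0.3, -0.5, -2.0]
width: 0.0234
```

Run:
```python
from h import *
p=robot.get_image('side'); s=st(); save(p,'s21'); print([(round(d['p'],2),np.round(d['at'],4)) for d in robot.tip_of(p,'lifter')])
```

```text
t 39.9 eef [ 0.5786 -0.      0.1502] F [ 0.2658 -0.1835 -1.8019] T [ 0.0256 -0.0123  0.002 ] w 0.0231 jaw 82.72 down [-0.0001 -0.     -1.    ]
[(0.84, array([0.2771, 0.2666, 0.0123])), (0.78, array([0.5762, 0.0045, 0.124 ])), (0.71, array([ 0.2502, -0.2483,  0.0198]))]
```

View pics/s21.png

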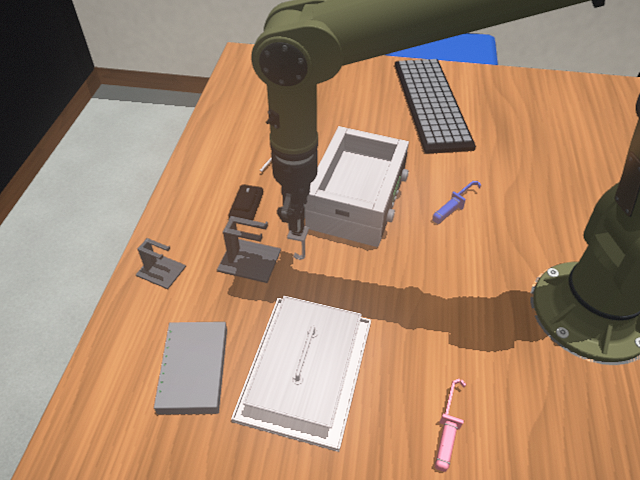

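jog_arm(plan=[{"claw": 0,"x": 3,"y": -1.2,"z": -2,"ax": 0,"ay": 0,"az": 0},{"claw": 0,"x": 7,"y": -1.2,"z": -2,"ax": 0,"ay": 0,"az": 0},{"claw": 0,"x": 10,"y": -1.5,"z": -1,"ax": 0,"ay": 0,"az": 0},{"claw": 0,"x": 10,"y": -1.3,"z": 0,"ax": 0,"ay": 0,"az": 0},{"claw": 0,"x": 9,"y": -1.1,"z": 0,"ax": 0,"ay": 0,"az": 0},{"claw": 0,"x": 7,"y": -0.9,"z": 0,"ax": 0,"ay": 0,"az": 0},{"claw": 0,"x": 4,"y": -0.5,"z": 0,"ax": 0,"ay": 0,"az": 0},{"claw": 0,"x": 0,"y": 0,"z": 0,"ax": 0,"ay": 0,"az": 0}])

```text
clock: 40.62
eef_pos: [0.6296, -0.0082, 0.1451]
tool_rot: [0.706, -0.045, 0.045, -0.706]
force: [-1.0, -0.5, -2.2]
width: 0.0234
```

Run:
```python
from h import *
p=robot.get_image('side'); s=st(); crop(p,'s22',200,350,150,300,4); print([(round(d['p'],2),np.round(d['at'],4)) for d in robot.tip_of(p,'lifter')]);x=s['eef_pos'][0]; print('line y at x',-.0133+(.6734-x)*.127)
```

```text
t 40.67 eef [ 0.6289 -0.0081  0.1451] F [-0.7906  0.5246 -1.7038] T [ 0.0123 -0.0173 -0.0634] w 0.0233 jaw 82.69 down [-0.0004 -0.0003 -1.    ]
[(0.86, array([0.2757, 0.2704, 0.0156])), (0.71, array([ 0.2534, -0.2475,  0.0192])), (0.66, array([ 0.6283, -0.0074,  0.1191]))]
line y at x -0.007649962905360369
```

View pics/s22.png

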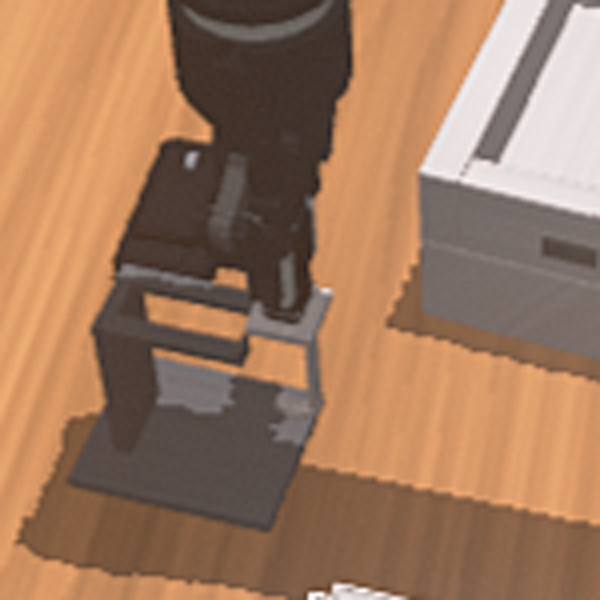

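jog_arm(plan=[{"claw": 0,"x": 3,"y": -0.4,"z": 0,"ax": 0,"ay": 0,"az": 0},{"claw": 0,"x": 6,"y": -0.7,"z": 0,"ax": 0,"ay": 0,"az": 0},{"claw": 0,"x": 8,"y": -0.9,"z": 0,"ax": 0,"ay": 0,"az": 0},{"claw": 0,"x": 9,"y": -1.1,"z": 0,"ax": 0,"ay": 0,"az": 0},{"claw": 0,"x": 8,"y": -0.9,"z": 0,"ax": 0,"ay": 0,"az": 0},{"claw": 0,"x": 6,"y": -0.7,"z": 0,"ax": 0,"ay": 0,"az": 0},{"claw": 0,"x": 3.5,"y": -0.4,"z": 0,"ax": 0,"ay": 0,"az": 0},{"claw": 0,"x": 0.5,"y": 0,"z": 0,"ax": 0,"ay": 0,"az": 0}])

```text
clock: 41.38
eef_pos: [0.6733, -0.0133, 0.145]
tool_rot: [0.706, -0.045, 0.045, -0.706]
force: [-0.6, 0.0, -1.8]
width: 0.0234
```

jog_arm(plan=[{"claw": 0,"x": 0,"y": 0,"z": -1,"ax": 0,"ay": 0,"az": 0},{"claw": 0,"x": 0,"y": 0,"z": -2,"ax": 0,"ay": 0,"az": 0},{"claw": 0,"x": 0,"y": 0,"z": -2,"ax": 0,"ay": 0,"az": 0},{"claw": 0,"x": 0,"y": 0,"z": -2,"ax": 0,"ay": 0,"az": 0},{"claw": 0,"x": 0,"y": 0,"z": -2,"ax": 0,"ay": 0,"az": 0},{"claw": 0,"x": 0,"y": 0,"z": -1,"ax": 0,"ay": 0,"az": 0},{"claw": 0,"x": 0,"y": 0,"z": -1,"ax": 0,"ay": 0,"az": 0},{"claw": 0,"x": 0,"y": 0,"z": 0,"ax": 0,"ay": 0,"az": 0}])

```text
clock: 42.05
eef_pos: [0.6725, -0.013, 0.1341]
tool_rot: [-0.706, 0.045, -0.045, 0.706]
force: [-0.2, 0.6, -1.0]
width: 0.023
```

Run:
```python
from h import *
p=robot.get_image('side'); s=st(); crop(p,'s23',200,350,150,300,4); print([(round(d['p'],2),np.round(d['at'],4)) for d in robot.tip_of(p,'lifter')])
```

```text
t 42.1 eef [ 0.6726 -0.013   0.1342] F [-0.2051 -0.7445 -2.5046] T [-0.0045  0.0094  0.011 ] w 0.0231 jaw 82.71 down [-0.0001  0.0001 -1.    ]
[(0.89, array([0.2757, 0.2698, 0.015 ])), (0.85, array([ 0.6728, -0.0117,  0.1068])), (0.73, array([ 0.2536, -0.2445,  0.0186]))]
```

View pics/s23.png

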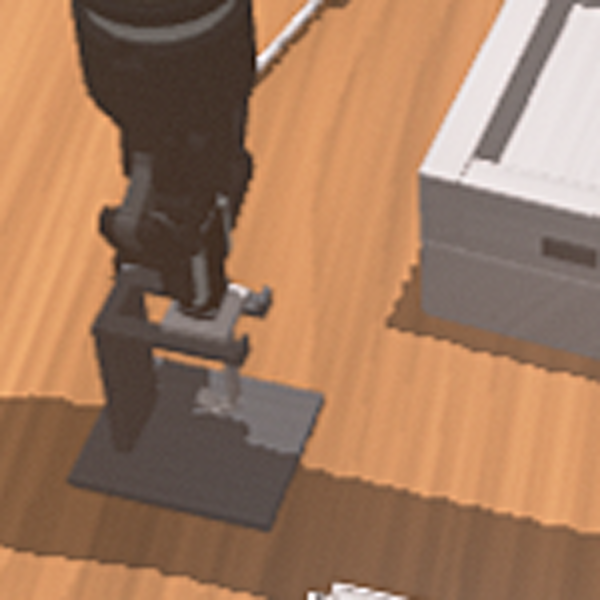

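jog_arm(plan=[{"claw": 0,"x": 0,"y": 0,"z": -0.5,"ax": 0,"ay": 0,"az": 0},{"claw": 0,"x": 0,"y": 0,"z": -0.5,"ax": 0,"ay": 0,"az": 0},{"claw": 0,"x": 0,"y": 0,"z": -0.5,"ax": 0,"ay": 0,"az": 0},{"claw": 0,"x": 0,"y": 0,"z": -0.5,"ax": 0,"ay": 0,"az": 0},{"claw": 0,"x": 0,"y": 0,"z": 0,"ax": 0,"ay": 0,"az": 0},{"claw": 0,"x": 0,"y": 0,"z": 0,"ax": 0,"ay": 0,"az": 0},{"claw": 0,"x": 0,"y": 0,"z": 0,"ax": 0,"ay": 0,"az": 0},{"claw": 0,"x": 0,"y": 0,"z": 0,"ax": 0,"ay": 0,"az": 0}])

```text
clock: 42.82
eef_pos: [0.6727, -0.013, 0.1324]
tool_rot: [-0.706, 0.045, -0.045, 0.706]
force: [0.2, 0.0, -2.9]
width: 0.0232
```

jog_arm(plan=[{"claw": 0,"x": 0,"y": 0,"z": -0.5,"ax": 0,"ay": 0,"az": 0},{"claw": 0,"x": 0,"y": 0,"z": 0,"ax": 0,"ay": 0,"az": 0},{"claw": 0,"x": 0,"y": 0,"z": 0,"ax": 0,"ay": 0,"az": 0},{"claw": 0,"x": 0,"y": 0,"z": 0,"ax": 0,"ay": 0,"az": 0},{"claw": 0,"x": 0,"y": 0,"z": 0,"ax": 0,"ay": 0,"az": 0},{"claw": 0,"x": 0,"y": 0,"z": 0,"ax": 0,"ay": 0,"az": 0},{"claw": 0,"x": 0,"y": 0,"z": 0,"ax": 0,"ay": 0,"az": 0},{"claw": 0,"x": 0,"y": 0,"z": 0,"ax": 0,"ay": 0,"az": 0}])

```text
clock: 43.48
eef_pos: [0.6728, -0.0131, 0.132]
tool_rot: [-0.706, 0.045, -0.045, 0.706]
force: [0.6, 0.3, -1.2]
width: 0.023
```

jog_arm(plan=[{"claw": 0,"x": 0,"y": 0,"z": -0.5,"ax": 0,"ay": 0,"az": 0},{"claw": 0,"x": 0,"y": 0,"z": -0.5,"ax": 0,"ay": 0,"az": 0},{"claw": 0,"x": 0,"y": 0,"z": 0,"ax": 0,"ay": 0,"az": 0},{"claw": 0,"x": 0,"y": 0,"z": 0,"ax": 0,"ay": 0,"az": 0},{"claw": 0,"x": 0,"y": 0,"z": 0,"ax": 0,"ay": 0,"az": 0},{"claw": 0,"x": 0,"y": 0,"z": 0,"ax": 0,"ay": 0,"az": 0},{"claw": 0,"x": 0,"y": 0,"z": 0,"ax": 0,"ay": 0,"az": 0},{"claw": 0,"x": 0,"y": 0,"z": 0,"ax": 0,"ay": 0,"az": 0}])

```text
clock: 44.15
eef_pos: [0.6728, -0.013, 0.132]
tool_rot: [-0.706, 0.045, -0.045, 0.706]
force: [-1.7, -0.9, 5.3]
width: 0.0234
```

Run:
```python
from h import *
p=robot.get_image('side'); s=st(); crop(p,'s24',200,350,150,300,4); print([(round(d['p'],2),np.round(d['at'],4)) for d in robot.tip_of(p,'lifter')])
```

```text
t 44.2 eef [ 0.6728 -0.0131  0.1319] F [-1.7455 -0.0433  5.4563] T [-0.0043  0.545   0.0088] w 0.0229 jaw 82.7 down [ 0.0007  0.0003 -1.    ]
[(0.87, array([0.2763, 0.2686, 0.0137])), (0.81, array([ 0.2506, -0.246 ,  0.019 ])), (0.71, array([ 0.6716, -0.0078,  0.1077]))]
```

jog_arm(plan=[{"claw": 0,"x": 0,"y": 0,"z": 0.7,"ax": 0,"ay": 0,"az": 0},{"claw": 0,"x": 0,"y": 0,"z": 0,"ax": 0,"ay": 0,"az": 0},{"claw": 0.5,"x": 0,"y": 0,"z": 0,"ax": 0,"ay": 0,"az": 0},{"claw": 0.8,"x": 0,"y": 0,"z": 0,"ax": 0,"ay": 0,"az": 0},{"claw": 1,"x": 0,"y": 0,"z": 0,"ax": 0,"ay": 0,"az": 0},{"claw": 1,"x": 0,"y": 0,"z": 0,"ax": 0,"ay": 0,"az": 0},{"claw": 1,"x": 0,"y": 0,"z": 0,"ax": 0,"ay": 0,"az": 0},{"claw": 1,"x": 0,"y": 0,"z": 0,"ax": 0,"ay": 0,"az": 0}])

```text
clock: 44.92
eef_pos: [0.6726, -0.013, 0.1314]
tool_rot: [-0.706, 0.045, -0.045, 0.706]
force: [0.4, -0.7, 0.0]
width: 0.0855
```

Run:
```python
from h import *
p=robot.get_image('side'); s=st(); crop(p,'s25',200,350,150,300,4); print([(round(d['p'],2),np.round(d['at'],4)) for d in robot.tip_of(p,'lifter')])
```

```text
t 44.97 eef [ 0.6726 -0.013   0.1314] F [ 0.2899 -1.3838  0.9277] T [ 0.0278 -0.0451 -0.0795] w 0.0859 jaw 82.71 down [-0.0001  0.     -1.    ]
[(0.72, array([ 0.672 , -0.0098,  0.104 ])), (0.72, array([ 0.2541, -0.2459,  0.0156])), (0.57, array([0.2785, 0.2677, 0.0168]))]
```

View pics/s25.png

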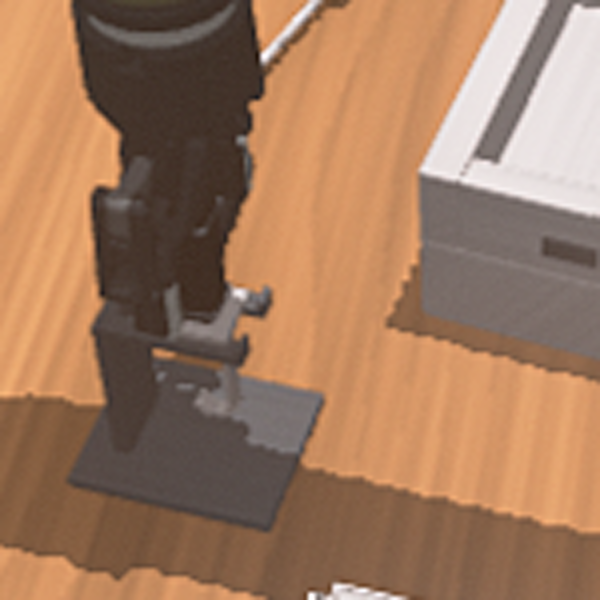

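The fingers are open and the lifter hangs in the stand. I'll raise straight up and check.

jog_arm(plan=[{"claw": 1,"x": 0,"y": 0,"z": 4,"ax": 0,"ay": 0,"az": 0},{"claw": 1,"x": 0,"y": 0,"z": 8,"ax": 0,"ay": 0,"az": 0},{"claw": 1,"x": 0,"y": 0,"z": 14,"ax": 0,"ay": 0,"az": 0},{"claw": 1,"x": 0,"y": 0,"z": 18,"ax": 0,"ay": 0,"az": 0},{"claw": 1,"x": 0,"y": 0,"z": 20,"ax": 0,"ay": 0,"az": 0},{"claw": 1,"x": 0,"y": 0,"z": 20,"ax": 0,"ay": 0,"az": 0},{"claw": 1,"x": 0,"y": 0,"z": 16,"ax": 0,"ay": 0,"az": 0},{"claw": 1,"x": 0,"y": 0,"z": 10,"ax": 0,"ay": 0,"az": 0}])

```text
clock: 45.68
eef_pos: [0.6738, -0.0132, 0.2458]
tool_rot: [-0.705, 0.043, -0.047, 0.706]
force: [0.3, -0.3, -0.1]
width: 0.0853
```

jog_arm(plan=[{"claw": 1,"x": -5,"y": 0,"z": 6,"ax": 0,"ay": 0,"az": 0},{"claw": 1,"x": -12,"y": 0,"z": 3,"ax": 0,"ay": 0,"az": 0},{"claw": 1,"x": -16,"y": 0,"z": 0,"ax": 0,"ay": 0,"az": 0},{"claw": 1,"x": -16,"y": 0,"z": 0,"ax": 0,"ay": 0,"az": 0},{"claw": 1,"x": -12,"y": 0,"z": 0,"ax": 0,"ay": 0,"az": 0},{"claw": 1,"x": -5,"y": 0,"z": 0,"ax": 0,"ay": 0,"az": 0},{"claw": 1,"x": 0,"y": 0,"z": 0,"ax": 0,"ay": 0,"az": 0},{"claw": 1,"x": 0,"y": 0,"z": 0,"ax": 0,"ay": 0,"az": 0}])

```text
clock: 46.35
eef_pos: [0.6067, -0.0129, 0.2507]
tool_rot: [-0.706, 0.045, -0.045, 0.706]
force: [0.5, -0.3, 0.3]
width: 0.0852
```

Run:
```python
from h import *
p=robot.get_image('side'); s=st(); save(p,'s26'); print([(round(d['p'],2),np.round(d['at'],4)) for d in robot.tip_of(p,'lifter')])
c=lidtilt(p,.03,.07,c=np.array([.530,.210]))
W=cloud(p);m=(abs(W[...,2]-c[2])<.012)&(W[...,0]<.72)&(W[...,0]>.35)&(W[...,1]>.05)&(W[...,1]<.36); r=cv2.minAreaRect((W[m][:,:2]*1000).astype(np.float32)); print(r)
def sel(x0,x1,y0,y1,z0,z1): 
    m=(W[...,0]>x0)&(W[...,0]<x1)&(W[...,1]>y0)&(W[...,1]<y1)&(W[...,2]>z0)&(W[...,2]<z1); return W[m]
for z0,z1 in [(.178,.2),(.12,.177),(.107,.12),(.095,.107)]:
    a=sel(.6,.76,-.09,.06,z0,z1); print(z0,len(a),a.mean(0),cv2.minAreaRect((a[:,:2]*1000).astype(np.float32)))
for l in ['switch','mouse','driver']: print(l,[(round(d['p'],2),np.round(d['at'],3)) for d in robot.tip_of(p,l)][:1])
```

```text
t 46.4 eef [ 0.607  -0.0129  0.2506] F [ 0.3432 -0.3162  0.5976] T [ 0.0365 -0.0087  0.0359] w 0.0855 jaw 82.71 down [ 0.0005  0.0001 -1.    ]
[(0.93, array([ 0.2534, -0.2462,  0.0195])), (0.74, array([ 0.6701, -0.0097,  0.1061])), (0.67, array([0.2779, 0.2689, 0.0162]))]
plane dz/dE 0.0005 dz/dU -0.0001 z0 0.0471 n 7453 res 0.00153
((529.9991455078125, 209.1664276123047), (222.12745666503906, 150.5606231689453), 83.44084167480469)
0.178 128 [ 0.6715 -0.0087  0.1849] ((672.0574340820312, -10.580273628234863), (24.291057586669922, 19.352937698364258), 83.90412902832031)
0.12 273 [ 0.67   -0.0035  0.1488] ((667.6976928710938, -7.3095703125), (28.687395095825195, 18.145986557006836), 39.747650146484375)
0.107 218 [ 0.6711 -0.0061  0.1111] ((684.0768432617188, -13.604171752929688), (44.51972961425781, 75.67196655273438), 82.9832534790039)
0.095 351 [ 0.6941 -0.009   0.1038] ((685.4135131835938, -14.778411865234375), (49.25107192993164, 79.86825561523438), 83.63488006591797)
switch [(0.6, array([0.726, 0.24 , 0.   ]))]
mouse [(0.84, array([ 0.727, -0.168,  0.002]))]
driver [(0.69, array([ 0.728, -0.168,  0.003]))]
```

View pics/s26.png

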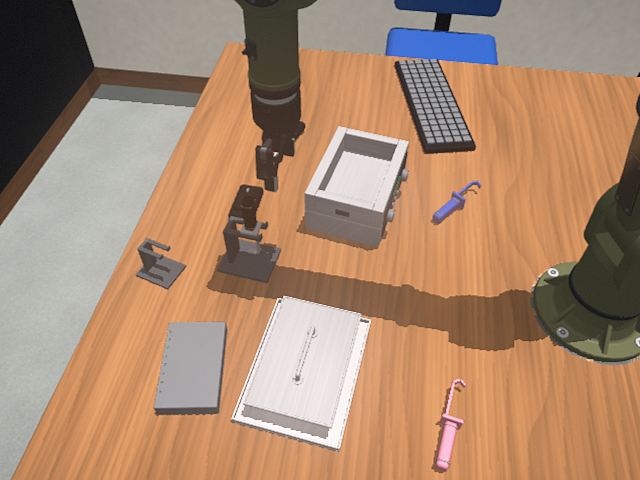

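The lid stands level in the tray, with its middle near pixel (305,355). The lifter hangs in its stand at (248,220) exactly where it began. The gripper, at (275,160), is free of everything. I'm handing in.

Run:
```python
from cell import robot
print(robot.sign_off())
```

```text
the job is handed in; nothing more can be done
None
```

I moved the lid to the drip tray, hung the lifter back in its stand, and handed the job in at about 46 s of the 72 s allowed. No verdict was reported.

- **Balance:** Two trial lifts, at 21 mm and 28 mm along the bar towards the heavy end, tilted the lid 0.042 and 0.031 rad in opposite directions. Hooked at 24 mm, it hung level to about 0.006 rad and stayed so in the checks while lifting and above the tray.
- **Lid:** My last check showed it level within 0.001 rad, with its middle about 1 mm from the tray's centre. Its top was at 47 mm, which is the height for the basket standing on the tray floor.
- **Lifter:** It hangs upright in the large stand, within 1 mm of its starting position. The network read its collar at 0.106 m in the final picture. The gripper is open and clear.
- **Forces:** The wrist readings I took peaked at about 11 N under the lid's weight, and the touch probes on the lid stayed under about 4 N. These were sampled at the end of each move, not continuously.
- **Bystanders:** The switch and mouse measured in place. In the last picture the arm hid part of the screwdriver and the network mistook the mouse for it. I have no final number for the screwdriver, but nothing I moved went near it.

One result disagreed with the hint: both trial lifts tilted more than the (d − 5)/42 rule allows, so I relied on the measured bracket between them.

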